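Set up the label applicator

ROBOT

A 7-joint arm with a two-finger parallel gripper is mounted at the origin on the work surface. World frame = base frame: x ahead of the robot, y to its left, z up, the work surface at z = 0. Lengths are in mm, angles in rad, forces in N, time in s.
With the tool pointing down it reaches from about 400 to 900 mm from the base axis. Payload 5.6 kg.
Tool frame: the origin (TCP) lies midway between the tips of the shut fingers; the grasp point (between the pads) lies 19 mm behind it (r.grip_depth is the distance from the TCP to the grasp point, in mm); z points along the fingers, y is the line along which they close (so a half turn about z gives the same grasp; the last joint's range is limited). The gripper opens to 92 mm and grips with 3 to 60 N. Pads are 20 mm wide; open, the fingers measure 128 mm over their backs; the gripper's body (75 mm by 189 mm) begins 69 mm behind the grasp point.
Start: joints at [-1.366, 0.468, -0.012, 1.603, 0.006, 1.071, -0.056], TCP at [159.468, 630.142, 214.592] pointing down, gripper open.
Joint ranges: [-2.53, 2.53], [-0.31, 2.02], [-1.57, 1.55], [0.28, 2.44], [-1.29, 4.43], [0.15, 1.84], [-2.92, 2.92]. Speed limits (rad/s): [2.57, 2.57, 3.14, 3.14, 3.14, 3.14, 3.14].

INTERFACE

Orientations are given as a rotation vector (axis times angle).
In Python, from station import r gives the robot as it stands.
- The arm moves only by the shell command python3 -m crank 'ROWS' [FORCE]. ROWS is JSON, a list of rows, each a list of 3 entries, a list of its own where there are three numbers: the shift along the tool's x, y, z in units of 30 mm (1.0 is 30 mm), then the turn, a rotation vector about the tool's x, y, z in units of 6 degrees (1.0 is 6 degrees), then the closure, from -1 (fully open) to 1 (shut), so that 0 is half open. A call has 1 to 12 rows; each row is the pose to reach, as a shift and turn from the pose commanded when the call began, along the tool's axes at that moment; what a row does not reach only later rows make up. A row lasts 1/12 s, in which the tool goes at most 41.7 mm and 7.16 degrees, less where a joint would pass 70% of its speed; a pose out of reach is approached as far as the arm can. A call with a gripper value outside its range is refused whole. The fingers move at their own pace and stop on an object; FORCE is the grip in N (left out, the last holds). Time passes only in rows, so rows that repeat a pose let the fingers close. It gives the time, the measured TCP pose, the force, the opening and the grip force at its end, in the units of the state.
- r.get_state(): the state, without advancing time (a new reading comes with each control period).
- r.get_image(name): name is "scene" or "top"; returns a dict with "pixels" (480x640x3 uint8, red, green, blue), "camera_matrix" (3x3 intrinsics, pixels), "world_from_camera" (4x4, takes a point from camera to world coordinates). Camera axes: x right, y up, looking along -z (the intrinsics and any distortion apply to the point x, -y, -z); pixel columns grow to the right and rows downward; lengths in mm; the calibration is good to about 2 mm. A picture is of the moment at which its call begins. There is no depth.
- r.close_job(): hands the job in; it is judged then, once.
The state is a dict: "time_s": time; "qpos": joint angles; "qvel": joint speeds; "effort": joint torques, N m; "ee_pos": TCP position; "eef_rot": TCP orientation; "force": force on the tool from outside, world axes, zero at the start; "torque": the same for the moment, N m; "grip_width": finger opening in mm; "grasp_force": force on a finger pad.
Only numpy, scipy, OpenCV 4.12 (cv2) and the standard library are available. Lean on these libraries where they do the work, as an engineer would, in place of code of your own. Each camera call takes 0.05 s, during which the arm holds its last target. There are 200 camera calls.

TASK

Set up the label applicator: first turn its round table by the red post to the load detent (post at the red mark, nests towards the front), then unhook every marker carrier from the barbed hooks, raising, tilting and backing each over its hook tip, and stand each fully home in a nest of its own. With all of them in, turn the table a quarter turn counter-clockwise seen from above, to the labelling detent (post at the green mark, nests beside the machine column). At any time put the label roll flat down on the upright spindle; leave everything else on the desk where it stands.

Things in the scene. Friction and masses are not known exactly. Their poses are not given: they have to be found in the camera images.
- stand: fixed hanger stand (place and yaw vary). Origin: on the desk under its middle; x the way its hooks point (level, roughly to the robot's right), z up. Base plate 130 x 250 x 10 mm (x -55 to 75); two legs carry a blue cross-beam (x -14 to 0, 220 mm long, 139 to 161 mm above the desk). Three hooks leave the beam's x = 0 face at y = -70, 0 and +70 mm, 150 mm up
- hook0 (a point): hook at y = -70 mm of the stand; the point is its bend, on the bar's centre line; axes as the stand's. A 6 mm round bar: 50 mm level along x from the beam to the bend, then 20 mm rising at 60 degrees (10 mm further in x, 17.3 mm higher), ending in a red ball of 9 mm diameter, the barb tip
- hook1 (a point): the bend of the middle hook, otherwise as hook0
- hook2 (a point): the bend of the hook at y = +70 mm, otherwise as hook0
- applicator: fixed label applicator (place and yaw vary); origin on the desk under the turntable's pivot; z up, -x its front (towards the robot). Base plate 12 mm high; white and blue column on its -y side (x -25 to 105, y -360 to -250, 312 mm tall) with a labelling head over the disc's rim (x -25 to 45, y -260 to -130 mm, underside at 220 mm)
- pivot (a point): the turntable's axis at the height of the disc's top face (50 mm above the desk; disc 300 mm across, 12 thick); axes as the applicator's, does not turn
- turntable (a joint): turntable angle (rad), growing counter-clockwise from above, -0.4 to 2.0. A spring detent holds it at 0 (load: post on the applicator's +y side, nests on its -x side) and at 1.571 (labelling: post on -x, nests on -y), pulling in from about 0.05 rad away; about 5 to 8 N at the post to enter or leave one. Between them it stays where left (1 to 2 N to move). Starts between the two
- handle (a point): middle of the top of the red post on the disc: a round upright post 16 mm across, 45 mm tall (50 to 95 mm above the desk), 115 mm from the pivot; turns with the disc
- nest0 (a point): one of three like nests on the disc: middle of its slot's floor (level with the disc's top), 115 mm from the pivot, 32 degrees from nest1, at the applicator's +y side of it at load. Slot 38 mm wide square to the line from the pivot, 11.5 mm along that line, 24 mm deep, with a sloping yellow lead-in about 4 mm wide above it, to 30 mm. The point's axes turn with the disc
- nest1 (a point): one of three like nests on the disc: middle of its slot's floor (level with the disc's top), 115 mm from the pivot, the middle one, straight to the applicator's -x at load. Slot 38 mm wide square to the line from the pivot, 11.5 mm along that line, 24 mm deep, with a sloping yellow lead-in about 4 mm wide above it, to 30 mm. The point's axes turn with the disc
- nest2 (a point): one of three like nests on the disc: middle of its slot's floor (level with the disc's top), 115 mm from the pivot, 32 degrees from nest1, at the applicator's -y side of it at load. Slot 38 mm wide square to the line from the pivot, 11.5 mm along that line, 24 mm deep, with a sloping yellow lead-in about 4 mm wide above it, to 30 mm. The point's axes turn with the disc
- carrier0: marker carrier, flat paddle, 90 g, 132 mm tall, hung by its window on a hook; 2 or 3 present (else None). Origin: middle of the foot's underside; z up, x thickness (along the hook), y width. From below: foot 32 x 8 mm to z 30; body 44 x 8 to 62; window 22 wide, z 62 to 77 (roof-shaped top, 74 at its sides); bridge 38 x 8 to 82; blue grip 26 x 10 to 132. Passes the hook's rising tip only with its top leaned 25 to 50 deg back to the beam
- carrier1: marker carrier, flat paddle, 90 g, 132 mm tall, hung by its window on a hook; 2 or 3 present (else None). Origin: middle of the foot's underside; z up, x thickness (along the hook), y width. From below: foot 32 x 8 mm to z 30; body 44 x 8 to 62; window 22 wide, z 62 to 77 (roof-shaped top, 74 at its sides); bridge 38 x 8 to 82; blue grip 26 x 10 to 132. Passes the hook's rising tip only with its top leaned 25 to 50 deg back to the beam
- carrier2: marker carrier, flat paddle, 90 g, 132 mm tall, hung by its window on a hook; 2 or 3 present (else None). Origin: middle of the foot's underside; z up, x thickness (along the hook), y width. From below: foot 32 x 8 mm to z 30; body 44 x 8 to 62; window 22 wide, z 62 to 77 (roof-shaped top, 74 at its sides); bridge 38 x 8 to 82; blue grip 26 x 10 to 132. Passes the hook's rising tip only with its top leaned 25 to 50 deg back to the beam
- roll: label roll, a white ring 58 mm outside, 26 mm bore, 40 mm tall, about 120 g, standing on the desk with its axis upright; origin: middle of its underside
- spindle (a point): foot of the upright spindle on the applicator, at the middle of the black flange's top (68 mm across, 30 mm above the desk) on which the roll must rest; the spindle is 18 mm thick and 44 mm tall with a cone on its top 8 mm
- relay: bystander, loose: white relay module, 35 x 28 x 55 mm, upright; origin: its underside (leave it alone)
- glue: bystander, loose: small glue bottle, 40 mm across, 85 mm tall, orange cap; origin: its underside (leave it alone)
- stapler: bystander, loose: red and black stapler, 140 x 36 x 44 mm; origin: its underside (leave it alone)
- pens: bystander, loose: black open pen cup, 72 mm across, 100 mm tall; origin: its underside (leave it alone)
- tape: bystander, loose: yellow roll of tape lying flat, 50 mm across, 19 mm high; origin: its underside (leave it alone)

How it is judged (in metres and radians):
On the way, in this order (a step that is already met when the one before it is completed fails the run):
1. the turntable is turned to the load detent (value of joint turntable between -0.07 and 0.07 rad), for 0.2 s.
2. with the turntable at the load detent, every carrier present stands fully home in a nest (all of step 1 and ((horizontal distance between carrier0 and nest0 below 0.007 m and z of carrier0 in the frame of nest0 between -0.006 and 0.006 m and angle between carrier0's own z axis and vertical below 0.25 rad) or (horizontal distance between carrier0 and nest1 below 0.007 m and z of carrier0 in the frame of nest1 between -0.006 and 0.006 m and angle between carrier0's own z axis and vertical below 0.25 rad) or (horizontal distance between carrier0 and nest2 below 0.007 m and z of carrier0 in the frame of nest2 between -0.006 and 0.006 m and angle between carrier0's own z axis and vertical below 0.25 rad)) and ((horizontal distance between carrier1 and nest0 below 0.007 m and z of carrier1 in the frame of nest0 between -0.006 and 0.006 m and angle between carrier1's own z axis and vertical below 0.25 rad) or (horizontal distance between carrier1 and nest1 below 0.007 m and z of carrier1 in the frame of nest1 between -0.006 and 0.006 m and angle between carrier1's own z axis and vertical below 0.25 rad) or (horizontal distance between carrier1 and nest2 below 0.007 m and z of carrier1 in the frame of nest2 between -0.006 and 0.006 m and angle between carrier1's own z axis and vertical below 0.25 rad)) and ((horizontal distance between carrier2 and nest0 below 0.007 m and z of carrier2 in the frame of nest0 between -0.006 and 0.006 m and angle between carrier2's own z axis and vertical below 0.25 rad) or (horizontal distance between carrier2 and nest1 below 0.007 m and z of carrier2 in the frame of nest1 between -0.006 and 0.006 m and angle between carrier2's own z axis and vertical below 0.25 rad) or (horizontal distance between carrier2 and nest2 below 0.007 m and z of carrier2 in the frame of nest2 between -0.006 and 0.006 m and angle between carrier2's own z axis and vertical below 0.25 rad))), for 0.2 s.
3. the turntable, with the carriers in it, is turned to the labelling detent (value of joint turntable between 1.501 and 1.641 rad and ((horizontal distance between carrier0 and nest0 below 0.007 m and z of carrier0 in the frame of nest0 between -0.006 and 0.006 m and angle between carrier0's own z axis and vertical below 0.25 rad) or (horizontal distance between carrier0 and nest1 below 0.007 m and z of carrier0 in the frame of nest1 between -0.006 and 0.006 m and angle between carrier0's own z axis and vertical below 0.25 rad) or (horizontal distance between carrier0 and nest2 below 0.007 m and z of carrier0 in the frame of nest2 between -0.006 and 0.006 m and angle between carrier0's own z axis and vertical below 0.25 rad)) and ((horizontal distance between carrier1 and nest0 below 0.007 m and z of carrier1 in the frame of nest0 between -0.006 and 0.006 m and angle between carrier1's own z axis and vertical below 0.25 rad) or (horizontal distance between carrier1 and nest1 below 0.007 m and z of carrier1 in the frame of nest1 between -0.006 and 0.006 m and angle between carrier1's own z axis and vertical below 0.25 rad) or (horizontal distance between carrier1 and nest2 below 0.007 m and z of carrier1 in the frame of nest2 between -0.006 and 0.006 m and angle between carrier1's own z axis and vertical below 0.25 rad)) and ((horizontal distance between carrier2 and nest0 below 0.007 m and z of carrier2 in the frame of nest0 between -0.006 and 0.006 m and angle between carrier2's own z axis and vertical below 0.25 rad) or (horizontal distance between carrier2 and nest1 below 0.007 m and z of carrier2 in the frame of nest1 between -0.006 and 0.006 m and angle between carrier2's own z axis and vertical below 0.25 rad) or (horizontal distance between carrier2 and nest2 below 0.007 m and z of carrier2 in the frame of nest2 between -0.006 and 0.006 m and angle between carrier2's own z axis and vertical below 0.25 rad))), for 0.2 s.
At the end, for the whole second after the job is handed in: Turntable at rest in the labelling detent (1.571 within 0.07 rad); every carrier present in a nest, foot within 7 mm of its middle and 6 mm of its floor, leaning under 0.25 rad; roll on the spindle flange (within 8 mm sideways, 5 mm height, 0.1 rad tilt); all at rest (all of step 3 and horizontal distance between roll and spindle below 0.008 m and z of roll in the frame of spindle below 0.005 m and angle between roll's own z axis and vertical below 0.1 rad and linear speed of each of carrier0, carrier1, carrier2, roll below 0.03 m/s); the robot touches nothing.
It fails at once if a bystander on the desk is disturbed (moved more than 4 cm) (distance of any of relay, glue, stapler, pens, tape from where it was at the start of the episode above 0.04 m).
Of carrier0, carrier1, carrier2 only 2 to 3 are there at a start; the rules pass over those that are not, and their reading is None.
At some moment in a run one of roll may be knocked a few centimetres aside while the robot is not near it.
It also fails if it takes over 208 s, if anything falls off the work surface, if the arm or the gripper's body presses on something with over 40 N, if the wrist force passes 120 N, or if a joint passes its speed limit or range.

## Working session

There is one attempt and no reset: what is moved stays moved. The work goes in short steps, Python scripts to look and compute and a shell command to move; the robot and the scene stay as the last step left them, time stands still between calls to the robot, and variables do not carry over. Pictures are saved under pics/ and viewed, at most 14 in all, crops included, and the job is handed in when it is done.

```bash
ls; mkdir -p pics; python3 - <<'E'
from station import r
import cv2
print(r.get_state())
for n in("scene","top"):
    d=r.get_image(n); cv2.imwrite(f"pics/{n}0.png",d["pixels"][:,:,::-1]); print(n,d["camera_matrix"].tolist(),d["world_from_camera"].round(4).tolist(),[k for k in d])
E
```

```text
pics
{'time_s': 0.0, 'qpos': array([-1.36602922,  0.46837637, -0.0116089 ,  1.60361599,  0.00601907,
        1.07142116, -0.05632213]), 'qvel': array([ 0.00028616,  0.00141165, -0.00034835,  0.00115244, -0.00195685,
       -0.00097279,  0.0012712 ]), 'effort': array([ 5.23284780e-04, -5.20570135e+01, -1.27010045e-02, -2.43739003e+01,
       -5.68532513e-02,  1.70804921e-02,  1.33572544e-04]), 'ee_pos': array([159.33168527, 629.56122272, 213.64405414]), 'eef_rot': array([-3.88298133e-01, -3.11741927e+00,  2.80334658e-03]), 'force': array([-0.73077873, -0.45667009,  0.61317254]), 'torque': array([-0.03093952, -0.04121939, -0.03639099]), 'grasp_force': 0.0, 'grip_width': 91.68964155118685}
scene [[486.7686674807502, 0.0, 315.77309629538746], [0.0, 486.7686674807502, 245.95703350619405], [0.0, 0.0, 1.0]] [[-0.2182, -0.7443, 0.6312, 1179.9352], [0.9759, -0.1645, 0.1434, 183.113], [-0.0028, 0.6473, 0.7622, 898.1907], [0.0, 0.0, 0.0, 1.0]] ['pixels', 'camera_matrix', 'world_from_camera']
top [[460.6300922046105, 0.0, 323.2930970599882], [0.0, 460.6300922046105, 239.80086929448981], [0.0, 0.0, 1.0]] [[0.0022, 0.998, -0.0624, 466.2454], [-0.9999, 0.0029, 0.0116, 40.5375], [0.0117, 0.0624, 0.998, 1315.3682], [0.0, 0.0, 0.0, 1.0]] ['pixels', 'camera_matrix', 'world_from_camera']
```

View pics/scene0.png

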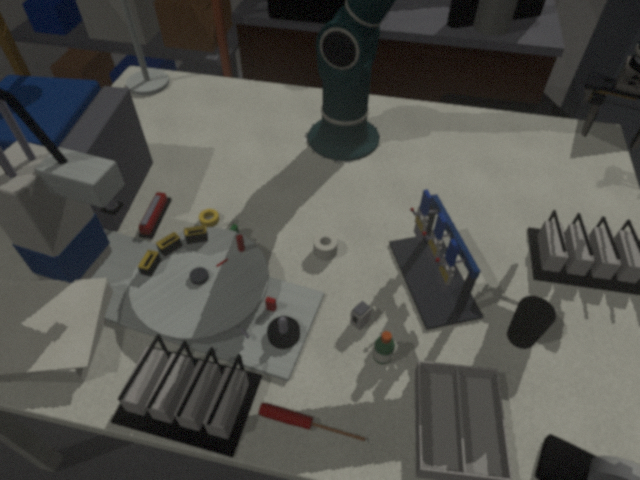

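View pics/top0.png

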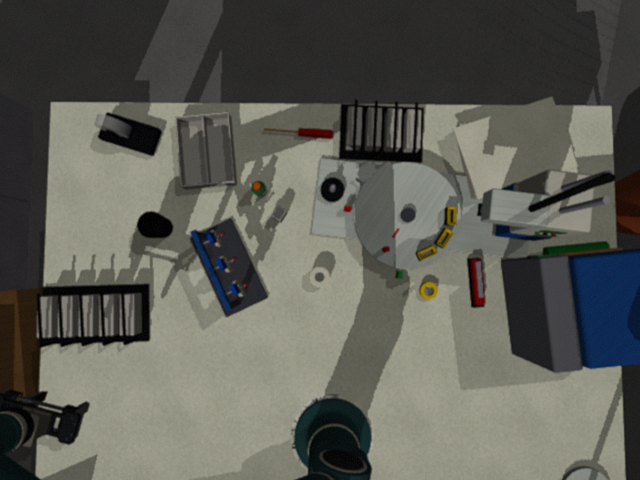

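The scene view shows the stand at (435,265), the turntable at (200,275), the roll at (325,246) and the spindle at (283,330). The top view shows the stand at (230,265), the disc at (410,215), the roll at (319,277) and the post at (386,249). It's dark, so I'll brighten and enlarge crops.

```bash
cat > h.py <<'E'
import numpy as np, cv2, json
from station import r
def ray(d,u,v):
    K=d["camera_matrix"];T=d["world_from_camera"]
    c=np.array([(u-K[0,2])/K[0,0],-(v-K[1,2])/K[1,1],-1.])
    return T[:3,3],T[:3,:3]@c
def plane(d,u,v,z):
    o,k=ray(d,u,v); return o+k*(z-o[2])/k[2]
def tri(d1,p1,d2,p2):
    o1,k1=ray(d1,*p1);o2,k2=ray(d2,*p2)
    t=np.linalg.lstsq(np.c_[k1,-k2],o2-o1,rcond=None)[0]
    a,b=o1+k1*t[0],o2+k2*t[1]; return (a+b)/2,np.linalg.norm(a-b)
def proj(d,p):
    T=d["world_from_camera"];c=T[:3,:3].T@(np.asarray(p,float)-T[:3,3]);K=d["camera_matrix"]
    return np.array([K[0,2]+K[0,0]*c[0]/-c[2],K[1,2]-K[1,1]*c[1]/-c[2]])
def crop(d,x,y,w,h,s,name,g=2.2):
    im=np.clip(d["pixels"][y:y+h,x:x+w,::-1].astype(float)*g,0,255).astype(np.uint8)
    cv2.imwrite(name,cv2.resize(im,None,fx=s,fy=s,interpolation=cv2.INTER_CUBIC))
E
python3 - <<'E'
from h import *
s=r.get_image("scene");t=r.get_image("top")
a=lambda d,x,y,w,h,s:crop(d,x,y,w,h,s,"pics/tmp.png") or cv2.imread("pics/tmp.png")
cv2.imwrite("pics/stand.png",np.hstack([a(t,185,205,100,120,4),a(s,380,180,100,120,4)]))
cv2.imwrite("pics/table.png",np.hstack([a(t,305,150,170,150,2.35),a(s,100,190,170,150,2.35)])[:, :800])
def blobs(d,lo,hi,nm,box,amin=4):
    hsv=cv2.cvtColor(d["pixels"],cv2.COLOR_RGB2HSV);m=cv2.inRange(hsv,lo,hi)
    n,l,st,c=cv2.connectedComponentsWithStats(m)
    x,y,w,h=box
    for i in range(1,n):
        if st[i,4]>=amin and x<c[i][0]<x+w and y<c[i][1]<y+h: print(nm,c[i].round(1),st[i])
for n,d,b in(("top",t,(180,140,310,180)),("scene",s,(90,170,400,190))):
    print(n)
    blobs(d,(0,120,40),(6,255,255),"red",b);blobs(d,(172,120,40),(180,255,255),"red2",b)
    blobs(d,(22,120,60),(32,255,255),"yel",b,10);blobs(d,(55,100,30),(85,255,255),"green",b)
    blobs(d,(100,120,40),(130,255,255),"blue",b,6)
E
```

```text
top
red [347.4 208.3] [344 206   8   6  40]
red [395.2 232.8] [392 229   7   9  20]
red [222.1 232.7] [221 232   3   3   7]
red [386.  248.8] [383 247   6   5  22]
red [234.2 258.2] [233 257   3   3   6]
red [475.7 284.1] [471 258  14  48 242]
red [482.  268.5] [482 267   1   4   4]
red [482. 274.] [482 272   1   5   5]
red [483.  280.5] [483 279   1   4   4]
red [245.9 283.8] [245 282   3   5  10]
red2 [477.4 259.9] [475 259   6   2   7]
red2 [475.  264.5] [475 262   1   6   6]
red2 [483.  286.5] [483 285   1   4   4]
red2 [477.  287.5] [477 286   1   4   4]
yel [451.3 214.9] [447 206  10  20 149]
yel [444.7 237.2] [437 228  16  20 140]
yel [426.8 252.2] [417 245  20  15 139]
yel [428.2 289.9] [419 281  19  18 196]
green [259.3 189.7] [252 182  13  13  64]
green [399.1 274.3] [396 271   7   7  36]
blue [210.7 271.1] [191 231  41  81 549]
blue [210.3 236.8] [205 231  12  12  88]
blue [220.7 263.5] [216 258  11  12  87]
blue [233.8 289. ] [229 284  11  12  83]
scene
red [154.1 215. ] [140 193  26  41 297]
red [423.8 232.8] [423 232   3   3   6]
red [239.6 241.7] [237 236   6  14  43]
red [437.1 259.1] [436 258   3   3   8]
red [270.4 302.9] [266 298   9  12  78]
yel [204.9 220.5] [185 210  33  26 276]
yel [166.5 240.8] [157 233  21  16 121]
yel [147.7 259.7] [139 251  19  19 162]
green [233.9 227.2] [232 226   5   3  11]
blue [427.5 194.5] [425 191   7   7  22]
blue [443.2 216.7] [439 209  10  15  82]
blue [ 92.5 229.3] [ 86 221  14  21  73]
blue [ 96.7 227.7] [ 95 226   4   5   7]
blue [100.5 231.4] [ 99 229   4   6  11]
blue [462.5 250.5] [451 232  27  40 209]
blue [ 92.7 242.9] [ 90 239   5   8  13]
blue [102.2 240.1] [100 239   5   4   8]
blue [ 95.4 249.5] [ 94 248   3   5   8]
blue [450.2 258.8] [447 256   7   7  18]
```

View pics/stand.png

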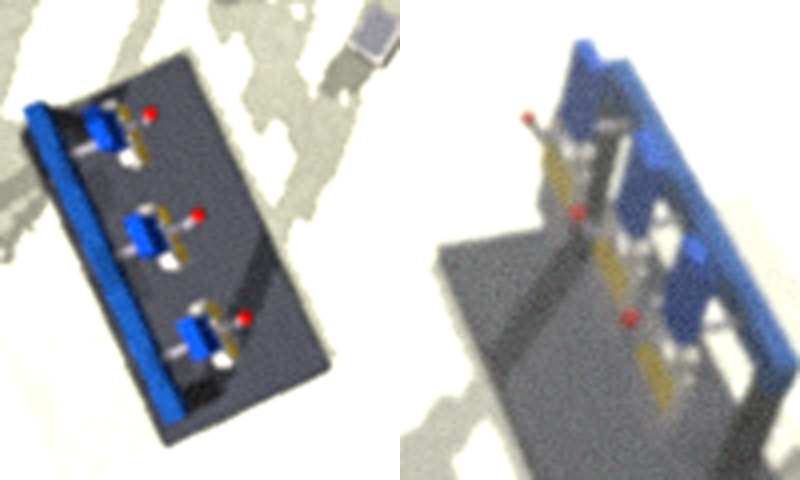

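View pics/table.png

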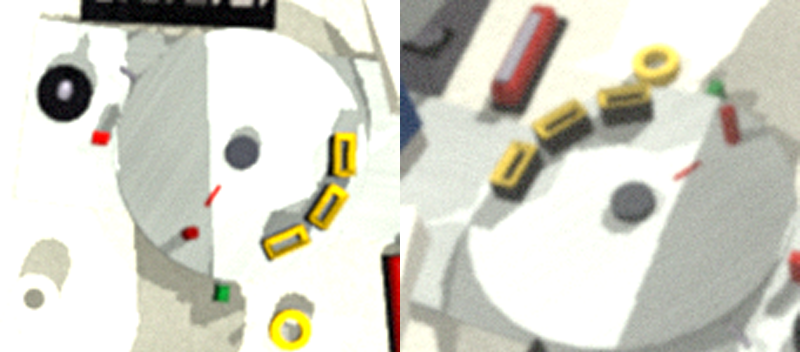

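Left crop: three carriers hang on the hooks, with barb tips at top-view pixels (222,233), (234,258) and (246,284). Right crop: the post sits near the green mark, at (386,249), and the nest rings are clear.

```bash
cat > meas.py <<'E'
from h import *
s=r.get_image("scene");t=r.get_image("top")
f=lambda a:np.round(a,1).tolist()
tip=[]
for a,b in(((222.1,232.7),(423.8,232.8)),((234.2,258.2),(437.1,259.1)),((245.9,283.8),(None,None))):
    p=plane(t,*a,167.3);tip.append(p);print("tip",f(p),[f(x) for x in tri(t,a,s,b)] if b[0] else "")
for a in((437.6,259.1),(423.8,232.8)):print("scene tip plane",f(plane(s,*a,167.3)))
print("s tip3",f(plane(s,380+630/4-100,180+319/4,167.3)))
d=tip[0]-tip[2];print("y axis ang",np.degrees(np.arctan2(d[1],d[0])),np.linalg.norm(d))
print("grip tops top",[f(plane(t,*a,205)) for a in((210.3,236.8),(220.7,263.5),(233.8,289))])
# nests
P=[]
for a,b in(((451.3,214.9),(147.7,259.7)),((444.7,237.2),(166.5,240.8)),((426.8,252.2),(195.5,235)),):
    p=plane(t,*a,80);P.append(p);print("nest",f(p),f(plane(s,*b,80)))
h=plane(t,385.7,249,93);print("handle",f(h),f(plane(s,240,238,95)))
print("pivotcap",[f(plane(t,407.6,214.7,z)) for z in(50,60,70)],f(plane(s,100+633/2.35-170,190+202/2.35,60)))
from scipy.optimize import least_squares
A=np.array(P)[:,:2]
# pivot x,y & nest1 angle, all nests +32deg, handle +-; nest order: 
def res(q):
    c=q[:2];o=[]
    for i,p in enumerate(A):
        a=q[2]+np.radians(32)*(1-i); o+=list(c+115*np.array([np.cos(a),np.sin(a)])-p)
    a=q[2]-np.pi/2;o+=list(c+115*np.array([np.cos(a),np.sin(a)])-h[:2]);return o
x0=[530,-140,np.arctan2(*(A[1]-[530,-140])[::-1])]
for sg in(1,):
    q=least_squares(res,x0);print(q.x,np.degrees(q.x[2]),np.round(q.fun,1))
print("red mark",f(plane(t,347.4,208.3,25)),"green",f(plane(t,399.1,274.3,25)), f(plane(s,233.9,227.2,25)),f(plane(s,270.4,302.9,25)))
for n,x,y,z in(("spindle top",305+65/2.35,150+88/2.35,74),("flange",305+63/2.35,150+92/2.35,30),("roll",305+34/2.35,150+297/2.35,40)):print(n,f(plane(t,x,y,z)))
print("roll s",f(plane(s,324.5,241,40)))
E
python3 meas.py
```

```text
tip [555.1, 279.6, 167.3] [[551.1, 255.3, 231.7], 21.5]
tip [491.6, 248.6, 167.3] [[492.6, 277.1, 88.8], 28.2]
tip [428.3, 218.8, 167.3] 
scene tip plane [556.5, 281.8, 167.3]
scene tip plane [493.8, 250.6, 167.3]
s tip3 [558.1, 281.7, 167.3]
y axis ang 25.629722558963614 140.63275871903107
grip tops top [[542.2, 299.9, 205.0], [478.0, 273.9, 205.0], [417.1, 241.7, 205.0]]
nest [612.0, -320.0, 80.0] [618.5, -316.1, 80.0]
nest [551.5, -301.2, 80.0] [559.5, -298.8, 80.0]
nest [510.9, -252.3, 80.0] [529.2, -242.1, 80.0]
handle [518.7, -139.7, 93.0] [528.4, -135.5, 95.0]
pivotcap [[615.7, -207.4, 50.0], [614.5, -205.4, 60.0], [613.3, -203.5, 70.0]] [622.3, -200.3, 60.0]
[ 615.06195946 -204.58202646   -2.15629127] -123.54638933704732 [-0.1  0.4  0.   0.8 -0.5  0.1  0.6 -1.3]
red mark [636.2, -42.2, 25.0] green [450.8, -186.9, 25.0] [441.4, -188.8, 25.0] [633.9, -41.1, 25.0]
spindle top [686.7, 1.0, 74.0]
flange [689.6, 1.9, 30.0]
roll [444.8, 36.1, 40.0]
roll s [450.1, 38.3, 40.0]
```

Two views agree to within a few mm. I'll add a planner helper that prints a shift and turn in tool units, then start with the turntable.

```bash
cat > plan.py <<'E'
# usage: plan.py x y z yawdeg [lean deg]  (yaw = world angle of tool y; lean = tilt of tool about world axis perpendicular to tool y, top leaning to -tool y)
import sys; from h import *
from scipy.spatial.transform import Rotation as R
a=[float(v) for v in sys.argv[1:]]
st=r.get_state(); R0=R.from_rotvec(st["eef_rot"]); p0=st["ee_pos"]
def rot(yaw,lean=0):
    y=np.array([np.cos(np.radians(yaw)),np.sin(np.radians(yaw)),0]); z=np.array([0,0,-1.])
    m=R.from_matrix(np.c_[np.cross(y,z),y,z])
    return m*R.from_euler("x",lean,degrees=True)
Rt=rot(*a[3:])
print("t",st["time_s"],"now",p0.round(1),"yaw",np.degrees(np.arctan2(*R0.as_matrix()[:2,1][::-1])).round(1),"F",st["force"].round(1),"w",round(st["grip_width"],1),"q",st["qpos"].round(2))
print("shift",(R0.inv().apply(np.array(a[:3])-p0)/30).round(3).tolist(),"turn",(np.degrees((R0.inv()*Rt).as_rotvec())/6).round(3).tolist())
E
python3 -m crank '[[[0,0,-1],[0,0,0],-1],[[0,0,-2],[0,0,0],-1],[[0,0,-3],[0,0,0],-1],[[0,0,-3],[0,0,0],-1]]'
python3 plan.py 521 -139.5 300 25
```

```text
time_s: 0.63
ee_pos: [160.1, 633.1, 311.6]
eef_rot: [0.388, 3.117, 0.017]
force: [0.9, 1.2, 0.1]
grip_width: 91.8
grasp_force: 0.0
t 0.6333 now [160.1 633.1 311.6] yaw 75.8 F [0.9 1.2 0.1] w 91.8 q [-1.37  0.39 -0.01  1.49  0.    1.25 -0.05]
shift [-17.984, -22.014, 0.135] turn [0.095, -0.051, 8.465]
```

```bash
python3 -m crank '[[[-9,-11,0],[0,0,0],-1],[[-9,-11,0],[0,0,0],-1],[[-9,-11,0],[0,0,0],-1],[[-9,-11,0],[0,0,0],-1],[[-9,-11,0],[0,0,0],-1],[[-9,-11,0],[0,0,0],-1],[[-9,-11,0],[0,0,0],-1],[[-9,-11,0],[0,0,0],-1],[[-9,-11,0],[0,0,0],-1],[[-9,-11,0],[0,0,0],-1],[[-9,-11,0],[0,0,0],-1],[[-9,-11,0],[0,0,0],-1]]' | head -2
python3 -m crank '[[[-9,-11,0],[0,0,8.5],-1],[[-9,-11,0],[0,0,8.5],-1],[[-9,-11,0],[0,0,8.5],-1],[[-9,-11,0],[0,0,8.5],-1],[[-9,-11,0],[0,0,8.5],-1],[[-9,-11,0],[0,0,8.5],-1],[[-9,-11,0],[0,0,8.5],-1],[[-9,-11,0],[0,0,8.5],-1],[[-9,-11,0],[0,0,8.5],-1],[[-9,-11,0],[0,0,8.5],0],[[-9,-11,0],[0,0,8.5],0],[[-9,-11,0],[0,0,8.5],0]]' | head -2
python3 plan.py 521 -139.5 120 25
```

```text
time_s: 1.63
ee_pos: [341.5, 241.3, 304.8]
time_s: 2.63
ee_pos: [522.1, -143.6, 303.9]
t 2.6333 now [ 522.1 -143.6  303.9] yaw 24.6 F [ 0.   0.4 -0.9] w 74.1 q [-0.39  0.22  0.71  1.8  -0.15  1.18  0.79]
shift [0.149, 0.033, 6.129] turn [-0.017, 0.015, -0.063]
```

```bash
python3 -m crank '[[[0.1,0,1.4],[0,0,0],0],[[0.1,0,2.8],[0,0,0],0],[[0.1,0,4.2],[0,0,0],0],[[0.1,0,5.5],[0,0,0],0],[[0.1,0,6.1],[0,0,0],0.1],[[0.1,0,6.1],[0,0,0],0.1],[[0.1,0,6.1],[0,0,0],0.1]]'
python3 plan.py 521 -139.5 62 25
python3 - <<'E'
from h import *
s=r.get_image("scene");t=r.get_image("top")
a=lambda d,x,y,w,h,s:crop(d,x,y,w,h,s,"pics/tmp.png") or cv2.imread("pics/tmp.png")
cv2.imwrite("pics/post.png",np.hstack([a(t,340,190,100,100,4),a(s,190,190,100,100,4)]))
p=r.get_state()["ee_pos"];print(proj(t,p),proj(s,p))
E
```

```text
time_s: 3.22
ee_pos: [519.6, -136.9, 121.0]
eef_rot: [-1.688, -2.647, 0.0]
force: [0.4, 0.9, -0.4]
grip_width: 41.5
grasp_force: 0.0
t 3.2167 now [ 519.6 -136.9  121. ] yaw 25.0 F [ 0.4  0.9 -0.4] w 41.5 q [-0.29  0.45  0.62  1.99 -0.35  0.81  0.96]
shift [-0.102, 0.009, 1.968] turn [-0.014, -0.019, -0.007]
[386.85964513 247.52128586] [238.20769786 226.7793399 ]
```

View pics/post.png

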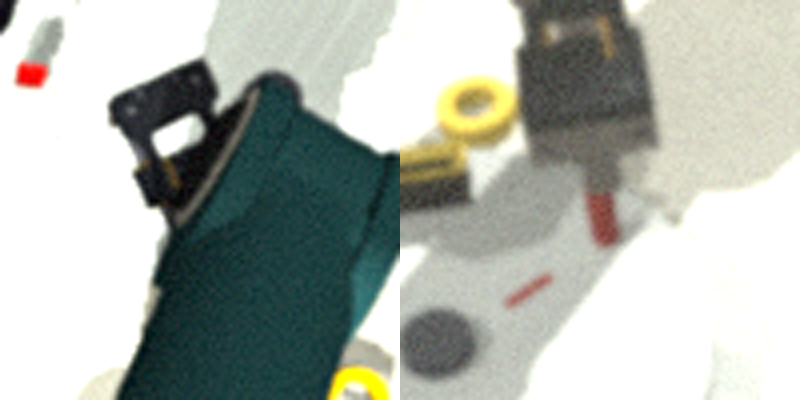

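The finger at (241,230) lines up with the post in the scene view. Next: descend around the post, then follow the arc.

```bash
python3 -m crank '[[[0,0,0.7],[0,0,0],0.1],[[0,0,1.3],[0,0,0],0.1],[[0,0,1.9],[0,0,0],0.1],[[0,0,1.9],[0,0,0],0.5],[[0,0,1.9],[0,0,0],0.5],[[0,0,1.9],[0,0,0],0.5],[[0,0,1.9],[0,0,0],0.5]]' 8
python3 - <<'E'
import numpy as np
from scipy.spatial.transform import Rotation as R
from station import r
st=r.get_state();Rm=R.from_rotvec(st["eef_rot"])
c=np.array([617,-203])
for a in np.radians([146.5,140,130,120,110,100,92,84,80]):
    t=np.r_[c+115*np.array([np.cos(a),np.sin(a)]),st["ee_pos"][2]]
    print(np.degrees(a).round(),t.round(1),(Rm.inv().apply(t-st["ee_pos"])/30).round(2))
E
```

```text
time_s: 3.9
ee_pos: [521.1, -139.5, 66.4]
eef_rot: [1.691, 2.644, 0.003]
force: [-0.8, -0.4, 0.5]
grip_width: 23.0
grasp_force: 0.0
146.0 [ 521.1 -139.5   66.4] [ 0. -0. -0.]
140.0 [ 528.9 -129.1   66.4] [0.21 0.38 0.  ]
130.0 [ 543.1 -114.9   66.4] [0.44 1.01 0.  ]
120.0 [ 559.5 -103.4   66.4] [0.56 1.67 0.  ]
110.0 [577.7 -94.9  66.4] [0.56 2.33 0.01]
100.0 [597.  -89.7  66.4] [0.45 2.99 0.01]
92.0 [613.  -88.1  66.4] [0.27 3.5  0.01]
84.0 [629.  -88.6  66.4] [0.03 3.98 0.01]
80.0 [637.  -89.7  66.4] [-0.11  4.2   0.01]
```

```bash
python3 -m crank '[[[0.2,0.4,0],[0,0,0],0.5],[[0.33,0.7,0],[0,0,0],0.5],[[0.44,1,0],[0,0,0],0.5],[[0.51,1.35,0],[0,0,0],0.5],[[0.56,1.7,0],[0,0,0],0.5],[[0.56,2,0],[0,0,0],0.5],[[0.56,2.3,0],[0,0,0],0.5],[[0.5,2.65,0],[0,0,0],0.5],[[0.45,3,0],[0,0,0],0.5],[[0.35,3.25,0],[0,0,0],0.5],[[0.27,3.5,0],[0,0,0],0.5],[[0.27,3.5,0],[0,0,0],0.5]]'
python3 -m crank '[[[-0.06,0.15,0],[0,0,0],0.5],[[-0.12,0.3,0],[0,0,0],0.5],[[-0.18,0.42,0],[0,0,0],0.5],[[-0.24,0.52,0],[0,0,0],0.5],[[-0.3,0.58,0],[0,0,0],0.5],[[-0.3,0.58,0],[0,0,0],0.5],[[-0.3,0.58,0],[0,0,0],0.5]]'
python3 - <<'E'
from h import *
s=r.get_image("scene");crop(s,100,190,200,150,4,"pics/turn1.png")
E
```

```text
time_s: 4.9
ee_pos: [614.1, -88.2, 64.8]
eef_rot: [1.69, 2.645, 0.001]
force: [0.9, 0.1, 0.8]
grip_width: 22.8
grasp_force: 0.0
time_s: 5.48
ee_pos: [631.8, -89.1, 64.8]
eef_rot: [1.692, 2.646, 0.001]
force: [-0.1, 0.5, -0.0]
grip_width: 22.9
grasp_force: 0.0
```

View pics/turn1.png

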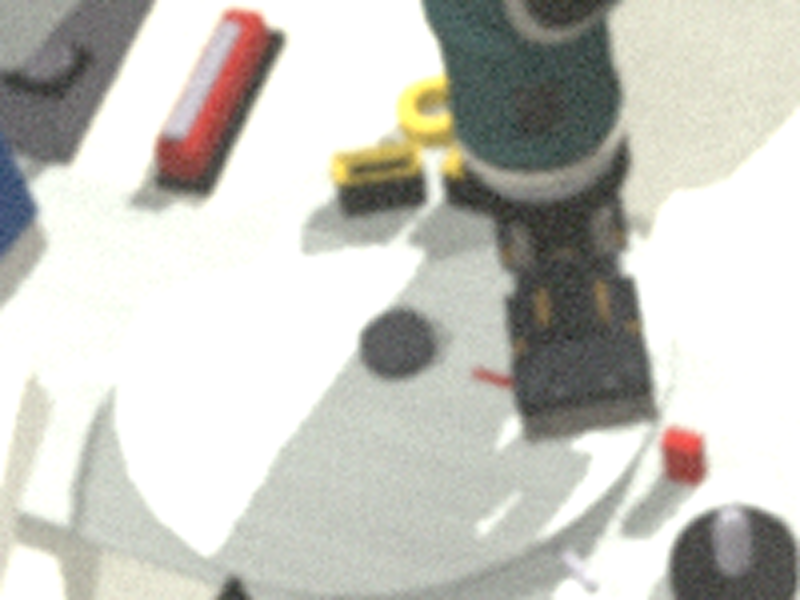

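The disc's red line points at the red mark (684,455), and the force is about zero, so it is in the detent. I'll retreat upwards, move clear, and measure the table and roll again.

```bash
python3 -m crank '[[[0,0,-1.3],[0,0,0],0],[[0,0,-2.6],[0,0,0],0],[[0,0,-3.9],[0,0,0],-1],[[0,0,-5.2],[0,0,0],-1],[[0,0,-6.5],[0,0,0],-1],[[0,0,-8],[0,0,0],-1],[[0,0,-8],[0,0,0],-1]]' | head -2
python3 plan.py 400 380 320 -64.4
```

```text
time_s: 6.12
ee_pos: [634.6, -90.3, 313.2]
t 6.1167 now [634.6 -90.3 313.2] yaw 24.8 F [ 0.2 -0.4  1.6] w 67.4 q [-0.4   0.41  0.68  1.56 -0.27  1.25  0.75]
shift [17.508, -0.525, -0.337] turn [0.133, -0.045, 14.863]
```

```bash
python3 -m crank '[[[13,0,-0.3],[0,0,12],-1],[[13,0,-0.3],[0,0,12],-1],[[13,0,-0.3],[0,0,12],-1],[[13,0,-0.3],[0,0,12],-1],[[13,0,-0.3],[0,0,12],-1],[[13,0,-0.3],[0,0,12],-1],[[13,0,-0.3],[0,0,12],-1],[[13,0,-0.3],[0,0,12],-1],[[13,0,-0.3],[0,0,12],-1],[[13,0,-0.3],[0,0,12],-1],[[13,0,-0.3],[0,0,12],-1],[[13,0,-0.3],[0,0,12],-1]]' | head -2
cat > blobs.py <<'E'
from h import *
s=r.get_image("scene");t=r.get_image("top")
f=lambda a:np.round(a,1).tolist()
def blobs(d,lo,hi,box,amin=10):
    m=cv2.inRange(cv2.cvtColor(d["pixels"],cv2.COLOR_RGB2HSV),lo,hi);x,y,w,h=box
    n,l,st,c=cv2.connectedComponentsWithStats(m)
    return [(c[i],st[i]) for i in range(1,n) if st[i,4]>=amin and x<c[i][0]<x+w and y<c[i][1]<y+h]
if __name__=="__main__":
    for n,d,b in(("top",t,(320,140,160,180)),("scene",s,(90,170,190,180))):
        for c,st in blobs(d,(22,120,50),(32,255,255),b): print(n,"yel",c.round(1),st[2:],f(plane(d,*c,80)))
        for z,(c,st) in [(93,q) for q in blobs(d,(0,120,40),(6,255,255),b)]: print(n,"red",c.round(1),st[2:],f(plane(d,*c,z)))
        for c,st in blobs(d,(55,100,30),(85,255,255),b): print(n,"green",c.round(1),f(plane(d,*c,25)))
    a=lambda d,x,y,w,h,s:crop(d,x,y,w,h,s,"pics/tmp.png") or cv2.imread("pics/tmp.png")
    cv2.imwrite("pics/two.png",np.hstack([a(t,300,150,170,160,2.35),a(s,100,190,170,160,2.35)]))
    cv2.imwrite("pics/roll.png",np.hstack([a(t,300,160,60,130,6),a(s,260,220,80,130,5.5)[:780]]) if 0 else a(t,300,160,60,130,4))
E
python3 blobs.py; python3 plan.py 400 380 320 -64.4
```

```text
time_s: 7.12
ee_pos: [465.2, 269.7, 313.2]
top yel [382.4 246.6] [ 19  17 137] [525.6, -132.9, 80.0]
top yel [427.3 251.9] [ 20  15 147] [511.6, -253.6, 80.0]
top yel [404.5 255.9] [ 19  12 132] [500.9, -192.0, 80.0]
top yel [428.1 289.9] [ 19  18 196] [410.0, -254.6, 80.0]
top red [366.9 208.2] [ 7  7 30] [627.7, -90.1, 93.0]
top red [347.4 208.3] [ 8  6 40] [627.3, -38.0, 93.0]
top red [386.1 212.2] [10  3 16] [617.0, -141.3, 93.0]
top red [475.6 283.1] [ 15  48 249] [428.8, -378.1, 93.0]
top green [399.4 274.6] [450.0, -187.7, 25.0]
scene yel [208.7 223.4] [ 49  28 373] [489.0, -225.9, 80.0]
scene yel [242.4 243.9] [ 19  17 117] [531.7, -130.8, 80.0]
scene red [154.2 214.5] [ 27  41 275] [500.7, -351.6, 93.0]
scene red [245.9 283.6] [ 6 15 44] [642.1, -85.3, 93.0]
scene red [270.4 302.9] [ 9 12 76] [676.3, -23.6, 93.0]
t 7.2167 now [467.6 265.1 313.5] yaw -47.0 F [-0.7 -0.5  0.1] w 92.3 q [-1.24  0.21  0.78  1.8  -0.16  1.2  -1.23]
shift [0.964, -4.338, -0.219] turn [0.004, -0.0, 2.897]
```

View pics/two.png

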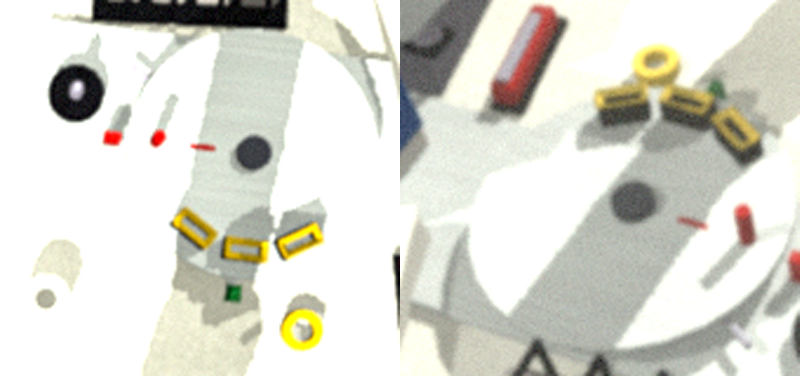

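The table is at load: nests in the top view at (382,247), (405,256), (427,252) and the post at (367,208). Going to the nearest carrier (hook0).

```bash
python3 -m crank '[[[0,0,0],[0,0,1],-1],[[0,0,0],[0,0,2],-1],[[0,0,0],[0,0,2.9],-0.3],[[0,0,0],[0,0,2.9],0],[[0,0,0],[0,0,2.9],0.1],[[0,0,0],[0,0,2.9],0.1]]' | head -2;python3 plan.py 418.3 243.5 250 -64.4
```

```text
time_s: 7.72
ee_pos: [468.2, 264.0, 313.7]
t 7.7167 now [468.2 264.  313.7] yaw -64.5 F [ 0.6  0.4 -0.1] w 67.3 q [-1.28  0.22  0.83  1.8  -0.17  1.2  -1.52]
shift [-1.797, -0.097, 2.122] turn [-0.0, -0.002, -0.02]
```

```bash
python3 -m crank '[[[-1,0,0.7],[0,0,0],0.1],[[-1.8,-0.1,1.4],[0,0,0],0.1],[[-1.8,-0.1,2.1],[0,0,0],0.1],[[-1.8,-0.1,2.1],[0,0,0],0.1],[[-1.8,-0.1,2.1],[0,0,0],0.1]]' | head -2;python3 plan.py 418.3 243.5 169 -64.4
python3 - <<'E'
from h import *
s=r.get_image("scene");t=r.get_image("top")
a=lambda d,x,y,w,h,s:crop(d,x,y,w,h,s,"pics/tmp.png") or cv2.imread("pics/tmp.png")
cv2.imwrite("pics/c0.png",np.hstack([a(t,185,205,100,120,4),a(s,380,170,100,120,4)]))
E
```

```text
time_s: 8.13
ee_pos: [417.8, 244.3, 250.7]
t 8.1333 now [417.8 244.3 250.7] yaw -64.6 F [ 0.8  0.2 -0.3] w 41.3 q [-1.33  0.16  0.82  2.   -0.14  1.04 -1.57]
shift [0.005, 0.031, 2.723] turn [0.005, 0.005, -0.025]
```

View pics/c0.png

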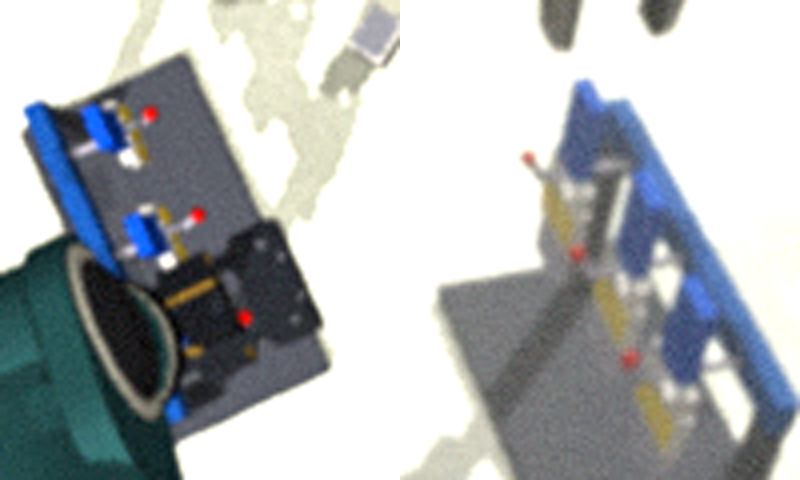

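```bash
python3 - <<'E'
from h import *
s=r.get_image("scene")
p=r.get_state()["ee_pos"]
print("tcp proj",proj(s,p),"carrier top exp",proj(s,[418.3,243.5,208]),"seen tops ->",[plane(s,380+(x-400)/4,170+y/4,206).round(1) for x,y in((585,88),(650,190),(698,295))],"tip0",plane(s,412,209.5,167.3).round(1))
E
```

```text
tcp proj [431.04179144 176.41468353] carrier top exp [426.50947773 192.22801671] seen tops -> [array([415.5, 243.1, 206. ]), array([481.6, 279.6, 206. ]), array([545.4, 305.2, 206. ])] tip0 [432.9 221.2 167.3]
```

The fingers straddle carrier 0: scene tips at about (420,178) and (445,175), grip top at (425,192). Descend and grip.

```bash
python3 -m crank '[[[0,0,0.9],[0,0,0],0.1],[[0,0,1.8],[0,0,0],0.1],[[0,0,2.7],[0,0,0],0.1],[[0,0,2.7],[0,0,0],0.4],[[0,0,2.7],[0,0,0],0.6],[[0,0,2.7],[0,0,0],0.75],[[0,0,2.7],[0,0,0],0.9],[[0,0,2.7],[0,0,0],0.9],[[0,0,2.7],[0,0,0],0.9],[[0,0,2.7],[0,0,0],0.9]]' 30;python3 plan.py 418.3 243.5 169 -64.4
```

```text
time_s: 9.12
ee_pos: [418.0, 245.0, 169.9]
eef_rot: [-3.064, -0.691, -0.001]
force: [0.7, 0.2, 2.1]
grip_width: 10.1
grasp_force: 30.0
t 9.1167 now [418.  245.  169.9] yaw -64.6 F [0.7 0.2 2.1] w 10.1 q [-1.26  0.29  0.78  2.08 -0.27  0.87 -1.45]
shift [-0.012, 0.049, 0.031] turn [-0.002, -0.009, -0.031]
```

Gripped (10.1 mm wide). Now raise, lean back about the window centre, and slide to the bend.

```bash
python3 -m crank '[[[0,0,-0.08],[0,0,0],0.9],[[0,0,-0.155],[0,0,0],0.9],[[-0.09,0,-0.15],[-1,0,0],0.9],[[-0.21,0,-0.13],[-2.5,0,0],0.9],[[-0.3,0,-0.1],[-3.6,0,0],0.9],[[-0.41,0,-0.05],[-5,0,0],0.9],[[-0.41,0,-0.05],[-5,0,0],0.9]]' 30 >/dev/null; python3 plan.py 418.3 243.5 169 -64.4
```

```text
t 9.7 now [407.7 246.  171.1] yaw -64.2 F [ 4.   7.2 -1.5] w 9.9 q [-1.66  0.49  0.92  2.05  0.15  0.95 -1.98]
shift [0.28, 0.163, 0.18] turn [5.029, -0.093, 0.061]
```

I put the back-shift on tool x instead of y. The lateral slack absorbed most of it, with about 8 N of contact. I'll undo it: the carrier has simply advanced along the bar instead.

```bash
python3 -m crank '[[[0.2,0,0],[0,0,0],0.9],[[0.41,0,0],[0,0,0],0.9],[[0.41,0,0],[0,0,0],0.9],[[0.41,0,0],[0,0,0],0.9]]' 30 ; python3 - <<'E'
from h import *
s=r.get_image("scene");t=r.get_image("top")
a=lambda d,x,y,w,h,s:crop(d,x,y,w,h,s,"pics/tmp.png") or cv2.imread("pics/tmp.png")
cv2.imwrite("pics/c0b.png",np.hstack([a(t,205,250,67,80,6),a(s,385,170,67,80,6)]))
E
```

```text
time_s: 10.03
ee_pos: [418.1, 243.4, 171.3]
eef_rot: [2.564, 0.573, 0.153]
force: [0.3, 0.0, -1.4]
grip_width: 9.6
grasp_force: 30.0
```

View pics/c0b.png

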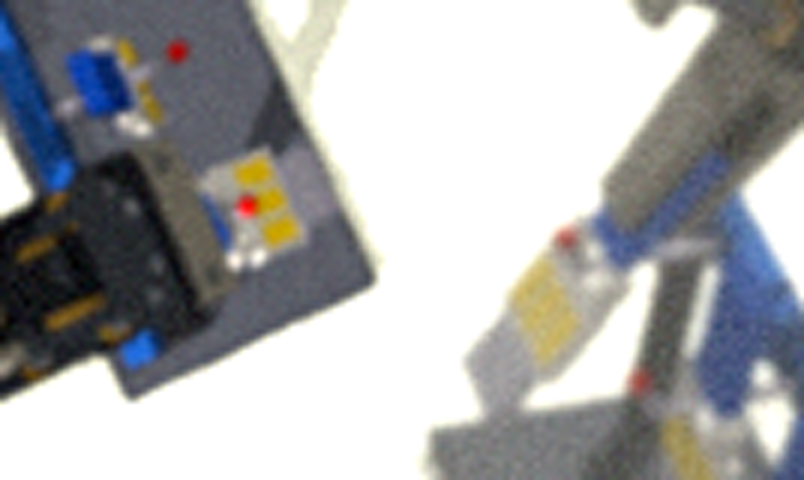

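The crop shows the carrier leaned about 30° on hook 0, with the barb tip at (565,238) visible above the window. The force is about zero, so I'll continue around the bend and off the tip.

```bash
python3 -m crank '[[[0,0.02,0.05],[-0.7,0,0],0.9],[[0,0.04,0.1],[-1.3,0,0],0.9],[[0,0.1,0.05],[-2,0,0],0.9],[[0,0.17,-0.01],[-2.5,0,0],0.9],[[0,0.35,-0.11],[-2.5,0,0],0.9],[[0,0.35,-0.11],[-2.5,0,0],0.9]]' 30; python3 -m crank '[[[0,0.1,-0.12],[0,0,0],0.9],[[0,0.2,-0.25],[0,0,0],0.9],[[0,0.2,-0.25],[0,0,0],0.9]]' >/dev/null;  python3 plan.py 460 200 300 -64.4 45
```

```text
time_s: 10.63
ee_pos: [421.2, 237.1, 179.8]
eef_rot: [2.31, 0.519, 0.215]
force: [0.6, -0.2, -0.8]
grip_width: 9.8
grasp_force: 30.0
t 10.8833 now [420.3 237.2 188.1] yaw -64.8 F [  5.7  -4.5 -15.1] w 9.9 q [-1.72  0.65  0.96  1.99  0.24  1.06 -2.07]
shift [0.672, 3.822, -1.463] turn [14.954, -0.009, -0.074]
```

```bash
python3 -m crank '[[[0,-0.05,0.15],[0,0,0],0.9],[[0,-0.05,0.2],[0,0,0],0.9],[[0,-0.05,0.2],[0,0,0],0.9]]'; python3 - <<'E'
from h import *
s=r.get_image("scene");t=r.get_image("top")
a=lambda d,x,y,w,h,s:crop(d,x,y,w,h,s,"pics/tmp.png") or cv2.imread("pics/tmp.png")
cv2.imwrite("pics/c0c.png",np.hstack([a(t,205,250,67,80,6),a(s,385,170,67,80,6)]))
E
```

```text
time_s: 11.13
ee_pos: [421.9, 235.5, 183.8]
eef_rot: [2.31, 0.519, 0.215]
force: [0.0, 0.1, -1.4]
grip_width: 9.8
grasp_force: 30.0
```

View pics/c0c.png

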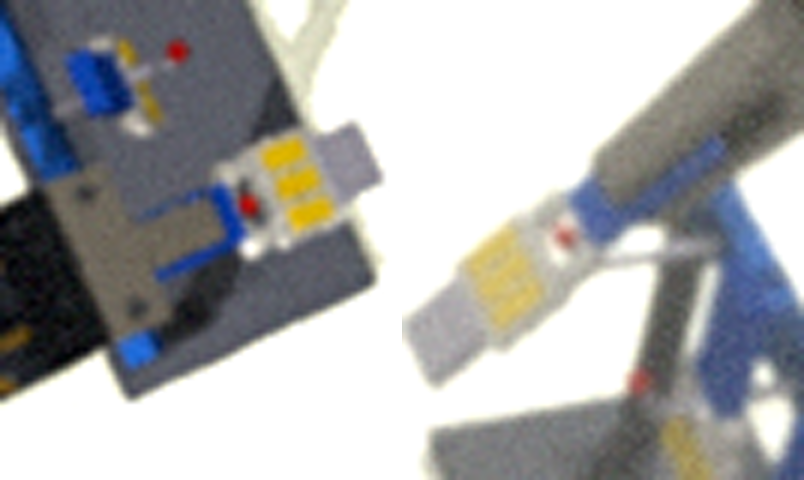

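The ball is in the window's plane (scene crop 565,237), slightly to the bridge side. I'll raise a little and move out along the rising bar.

```bash
python3 -m crank '[[[0,0.05,-0.06],[0,0,0],0.9],[[0,0.15,-0.09],[0,0,0],0.9],[[0,0.25,-0.11],[0,0,0],0.9],[[0,0.25,-0.11],[0,0,0],0.9]]'; python3 -m crank '[[[0,0.15,-0.04],[0,0,0],0.9],[[0,0.3,-0.08],[0,0,0],0.9],[[0,0.45,-0.12],[0,0,0],0.9],[[0,0.7,-0.18],[0,0,0],0.9],[[0,1,-0.27],[0,0,0],0.9],[[0,1.4,-0.38],[0,0,0],0.9],[[0,1.4,-0.38],[0,0,0],0.9]]'; sed -i 's/"x",lean/"x",-lean/' plan.py;  python3 plan.py 460 170 300 -64.4 0
```

```text
time_s: 11.57
ee_pos: [423.3, 233.1, 191.7]
eef_rot: [2.309, 0.519, 0.216]
force: [0.6, 0.2, -0.5]
grip_width: 9.9
grasp_force: 30.0
time_s: 12.15
ee_pos: [433.4, 212.5, 230.9]
eef_rot: [2.311, 0.517, 0.217]
force: [0.4, 1.2, -2.1]
grip_width: 10.0
grasp_force: 30.0
t 12.15 now [433.4 212.5 230.9] yaw -64.9 F [ 0.4  1.2 -2.1] w 10.0 q [-1.74  0.57  1.03  1.99  0.3   1.1  -2.03]
shift [0.202, 2.8, -0.458] turn [7.49, 0.002, -0.062]
```

It's off the hook. I'll stand it upright while moving clear, then head for nest2.

```bash
python3 -m crank '[[[0.1,1,-1],[1,0,0],0.9],[[0.2,2,-1.5],[2,0,0],0.9],[[0.2,2.8,-1.5],[3,0,0],0.9],[[0.2,2.8,-0.5],[4.2,0,0],0.9],[[0.2,2.8,-0.5],[5.3,0,0],0.9],[[0.2,2.8,-0.5],[6.4,0,0],0.9],[[0.2,2.8,-0.5],[7.5,0,-0.1],0.9],[[0.2,2.8,-0.5],[7.5,0,-0.1],0.9]]'; python3 plan.py 513 -252.5 250 25.7
```

```text
time_s: 12.82
ee_pos: [460.9, 166.5, 300.2]
eef_rot: [-3.061, -0.687, 0.003]
force: [0.5, -1.2, -1.3]
grip_width: 10.3
grasp_force: 30.0
t 12.8167 now [460.9 166.5 300.2] yaw -64.7 F [ 0.5 -1.2 -1.3] w 10.3 q [-1.38  0.14  1.09  1.93 -0.14  1.15 -1.37]
shift [-4.4, 13.377, 1.618] turn [-0.041, -0.026, -15.065]
```

```bash
python3 -m crank '[[[-3.5,10.7,0],[0,0,-12],0.9],[[-3.5,10.7,0],[0,0,-12],0.9],[[-3.5,10.7,0],[0,0,-12],0.9],[[-3.5,10.7,0],[0,0,-12],0.9],[[-3.5,10.7,0],[0,0,-12],0.9],[[-3.5,10.7,0],[0,0,-12],0.9],[[-3.5,10.7,0],[0,0,-12],0.9],[[-3.5,10.7,0],[0,0,-12],0.9],[[-3.5,10.7,0],[0,0,-12],0.9],[[-3.5,10.7,0],[0,0,-12],0.9],[[-3.5,10.7,0],[0,0,-12],0.9],[[-3.5,10.7,0],[0,0,-12],0.9]]'|head -2; python3 plan.py 513 -252.5 196 25.7
```

```text
time_s: 13.82
ee_pos: [503.9, -163.7, 298.7]
t 13.8167 now [ 503.9 -163.7  298.7] yaw 8.1 F [-0.3  0.3 -1.3] w 10.1 q [-0.59  0.25  1.01  1.84 -0.22  1.18  0.63]
shift [-2.956, -0.092, 3.437] turn [-0.076, 0.034, -2.935]
```

```bash
python3 -m crank '[[[-1,0,0.3],[0,0,-1.1],0.9],[[-2,0,1],[0,0,-2.2],0.9],[[-2.95,-0.1,2],[0,0,-2.95],0.9],[[-2.95,-0.1,3],[0,0,-2.95],0.9],[[-2.95,-0.1,3.43],[0,0,-2.95],0.9],[[-2.95,-0.1,3.43],[0,0,-2.95],0.9],[[-2.95,-0.1,3.43],[0,0,-2.95],0.9]]'|head -2; python3 plan.py 513 -252.5 144 25.7
cat > hov.py <<'E'
import sys;from blobs import *
from scipy.spatial.transform import Rotation as R
st=r.get_state();p=st["ee_pos"];m=R.from_rotvec(st["eef_rot"])
g=float(sys.argv[1]);x,y,w,h=map(int,sys.argv[2:6])
for n,d in(("top",t),("scene",s)):
    b=(320,140,160,140) if n=="top" else (110,190,160,90)
    for c,q in blobs(d,(22,120,50),(32,255,255),b): print(n,c.round(1),q,f(plane(d,*c,80)))
    im=np.clip(d["pixels"][:,:,::-1].astype(float)*2,0,255).astype(np.uint8).copy()
    if n=="scene":
        K=5;im=cv2.resize(im[y:y+h,x:x+w],None,fx=K,fy=K,interpolation=cv2.INTER_CUBIC)
        for sx in(-16,16):
            for sy in(-4,4):
                q=proj(d,p+m.apply([sx,sy,g]));cv2.circle(im,tuple(int(v) for v in ((q-[x,y]+.5)*K)),3,(255,0,255),-1)
        cv2.imwrite(sys.argv[6],im)
E
python3 hov.py 94 150 150 140 110 pics/hov1.png
```

```text
time_s: 14.4
ee_pos: [513.8, -248.9, 196.3]
t 14.4 now [ 513.8 -248.9  196.3] yaw 25.7 F [ 0.1 -0.5 -1.3] w 10.0 q [-0.27  0.45  0.86  1.86 -0.4   1.02  1.21]
shift [-0.096, -0.066, 1.745] turn [-0.058, -0.006, 0.008]
top [382.2 246.5] [373 238  19  18 142] [525.9, -132.4, 80.0]
top [424.6 252.8] [418 246  17  14  99] [509.3, -246.4, 80.0]
top [404.2 256. ] [395 251  19  11 129] [500.6, -191.3, 80.0]
scene [189.2 210.9] [188 209   4   5  12] [461.2, -285.0, 80.0]
scene [208.6 223.7] [184 210  49  29 405] [490.2, -225.7, 80.0]
scene [242.5 244.3] [233 236  19  17 140] [532.6, -130.2, 80.0]
```

View pics/hov1.png

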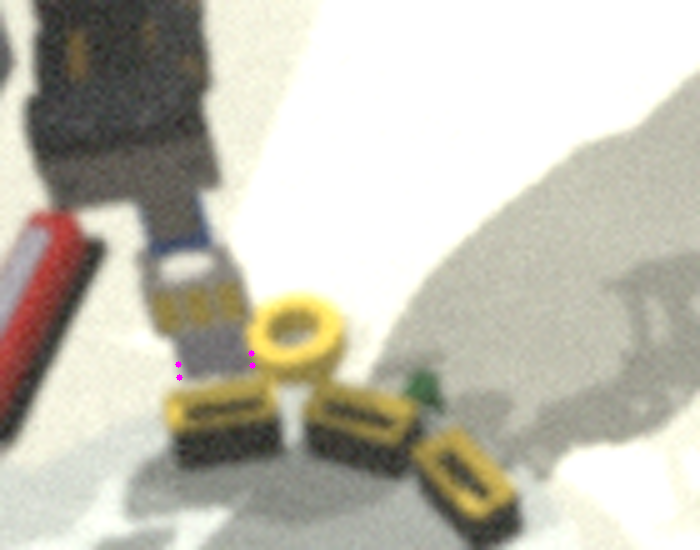

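The scene crop shows the foot's lower edge at (187–253, ~375) just above nest2's ring (centre ≈ (221,405)). The predicted dots sit about 1 image pixel off.

```bash
python3 - <<'E'
from h import *
s=r.get_image("scene");t=r.get_image("top")
p=r.get_state()["ee_pos"]
F=lambda x,y,z:plane(s,150+x/5-.5,150+y/5-.5,z)[:2].round(1)
print(p,"foot seen",F(220,370,p[2]-94),"nest2",F(221,405,80),"nest1",F(361,413,80),"nest0",F(467,473,80))
m=cv2.inRange(cv2.cvtColor(t["pixels"],cv2.COLOR_RGB2HSV),(22,120,50),(32,255,255))
for x,y in((382,247),(404,256),(427.3,252)):
    w=np.zeros_like(m);w[int(y)-12:int(y)+13,int(x)-12:int(x)+13]=255
    c=cv2.minAreaRect(cv2.findNonZero(m&w));print(c,plane(t,*c[0],80)[:2].round(1))
E
```

```text
[ 514.83899334 -249.84597225  198.15994635] foot seen [ 517.1 -246.7] nest2 [ 517.3 -251.2] nest1 [ 508.2 -187.5] nest0 [ 531.9 -129.4]
((382.3658447265625, 246.7926788330078), (18.74085235595703, 9.526599884033203), 38.65980911254883) [ 525.1 -132.7]
((404.06707763671875, 255.89633178710938), (18.442068099975586, 9.276249885559082), 6.34019136428833) [ 500.8 -190.9]
((426.10003662109375, 252.7000274658203), (9.391485214233398, 16.54690170288086), 63.43495178222656) [ 509.6 -250.4]
```

```bash
python3 -m crank '[[[-0.12,-0.09,0],[0,0,0],0.9],[[-0.12,-0.09,0.3],[0,0,0],0.9],[[-0.12,-0.09,0.6],[0,0,0],0.9],[[-0.12,-0.09,0.75],[0,0,0],0.9],[[-0.12,-0.09,0.9],[0,0,0],0.9],[[-0.12,-0.09,1],[0,0,0],0.9],[[-0.12,-0.09,1],[0,0,0],0.9]]' 30;python3 -m crank '[[[0,0,0.15],[0,0,0],0.9],[[0,0,0.3],[0,0,0],0.9],[[0,0,0.45],[0,0,0],0.9],[[0,0,0.45],[0,0,0],0.9]]'
```

```text
time_s: 15.18
ee_pos: [512.5, -254.8, 165.7]
eef_rot: [-1.672, -2.657, 0.005]
force: [1.4, 0.9, -1.2]
grip_width: 9.9
grasp_force: 30.0
time_s: 15.52
ee_pos: [512.4, -254.7, 152.1]
eef_rot: [-1.672, -2.657, 0.005]
force: [1.7, 1.3, -1.7]
grip_width: 9.8
grasp_force: 30.0
```

```bash
python3 -m crank '[[[0,0,0.1],[0,0,0],0.9],[[0,0,0.2],[0,0,0],0.9],[[0,0,0.2],[0,0,0],0.9]]';python3 -m crank '[[[0,0,0.07],[0,0,0],0.9],[[0,0,0.14],[0,0,0],0.9],[[0,0,0.14],[0,0,0],0.9]]'
```

```text
time_s: 15.77
ee_pos: [512.5, -254.9, 146.5]
eef_rot: [-1.672, -2.657, 0.005]
force: [0.9, 0.5, -1.7]
grip_width: 10.0
grasp_force: 30.0
time_s: 16.02
ee_pos: [513.0, -255.6, 145.0]
eef_rot: [-1.673, -2.658, 0.003]
force: [-3.8, 3.7, 17.0]
grip_width: 9.9
grasp_force: 30.0
```

It bottomed at z ≈ 145 with 17 N upward, so it is on the floor. Release, retreat, and look.

```bash
python3 -m crank '[[[0,0,-0.05],[0,0,0],0.9],[[0,0,-0.05],[0,0,0],0.6],[[0,0,-0.05],[0,0,0],0.3],[[0,0,-0.05],[0,0,0],0.1],[[0,0,-0.05],[0,0,0],0.1],[[0,0,-1],[0,0,0],0.1],[[0,0,-2.3],[0,0,0],0.1],[[0,0,-3.6],[0,0,0],0.1],[[0,0,-4.9],[0,0,0],0.1],[[0,0,-5],[0,0,0],0.1]]';python3 plan.py 466.5 281 320 -64.4; python3 hov.py 94 150 150 140 110 pics/hov2.png >/dev/null
```

```text
time_s: 16.85
ee_pos: [515.5, -257.3, 299.3]
eef_rot: [1.67, 2.652, -0.001]
force: [1.1, -0.9, 0.4]
grip_width: 41.5
grasp_force: 0.0
t 16.85 now [ 515.5 -257.3  299.3] yaw 25.6 F [ 1.1 -0.9  0.4] w 41.5 q [-0.32  0.34  0.93  1.74 -0.29  1.2   1.14]
shift [16.882, 6.283, -0.791] turn [0.082, 0.028, 15.0]
```

View pics/hov2.png

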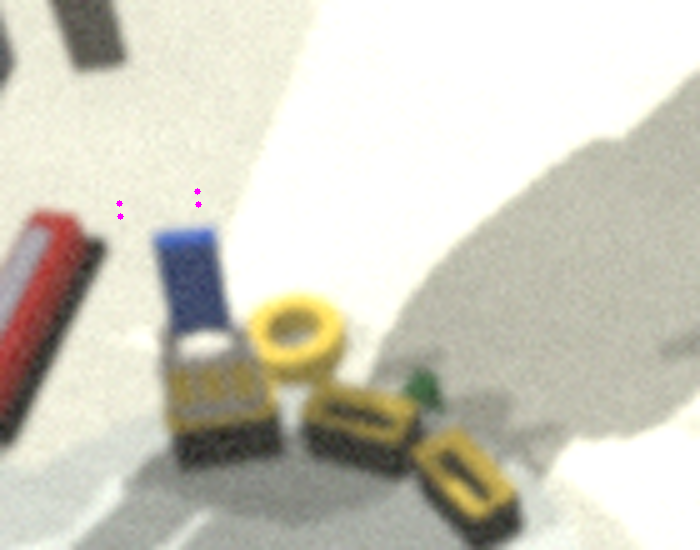

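Carrier 0 is fully home in nest2: its body rests on the ring at (220,410). Next is carrier 1 on hook1.

```bash
python3 -m crank '[[[13.5,5,-0.8],[0,0,12],0.1],[[13.5,5,-0.8],[0,0,12],0.1],[[13.5,5,-0.8],[0,0,12],0.1],[[13.5,5,-0.8],[0,0,12],0.1],[[13.5,5,-0.8],[0,0,12],0.1],[[13.5,5,-0.8],[0,0,12],0.1],[[13.5,5,-0.8],[0,0,12],0.1],[[13.5,5,-0.8],[0,0,12],0.1],[[13.5,5,-0.8],[0,0,12],0.1],[[13.5,5,-0.8],[0,0,12],0.1],[[13.5,5,-0.8],[0,0,12],0.1],[[13.5,5,-0.8],[0,0,12],0.1]]'|head -2; python3 plan.py 479.8 277.7 250 -64.4
```

```text
time_s: 17.95
ee_pos: [472.3, 168.9, 314.3]
t 17.95 now [472.3 168.9 314.3] yaw -46.7 F [ 0.4 -0.5  1. ] w 41.3 q [-1.31  0.15  1.02  1.88 -0.14  1.19 -1.06]
shift [2.681, -2.464, 2.131] turn [-0.01, 0.061, 2.946]
```

```bash
python3 -m crank '[[[1,-0.9,0],[0,0,1],0.1],[[2,-1.8,0],[0,0,2],0.1],[[2.68,-2.46,0],[0,0,2.95],0.1],[[2.68,-2.46,1],[0,0,2.95],0.1],[[2.68,-2.46,2.1],[0,0,2.95],0.1],[[2.68,-2.46,2.1],[0,0,2.95],0.1],[[2.68,-2.46,2.1],[0,0,2.95],0.1]]'|head -2; python3 plan.py 479.8 277.7 169.5 -64.4
python3 - <<'E'
from h import *
p=r.get_state()["ee_pos"]
s=r.get_image("scene");t=r.get_image("top")
m=cv2.inRange(cv2.cvtColor(s["pixels"],cv2.COLOR_RGB2HSV),(100,110,30),(130,255,255))
for z in(208,):
  print(proj(s,[479.8,277.7,208]), proj(s,p))
x,y=proj(s,[479.8,277.7,200]).astype(int)
for j in range(y-14,y+26,2): print(j,"".join("#" if m[j,i] else "." for i in range(x-20,x+35)))
E
```

```text
time_s: 18.53
ee_pos: [479.4, 275.5, 250.4]
t 18.5333 now [479.4 275.5 250.4] yaw -64.1 F [-0.1  0.1  0.3] w 41.5 q [-1.35  0.37  0.97  1.84 -0.34  1.11 -1.37]
shift [0.068, -0.066, 2.696] turn [0.023, 0.089, 0.049]
[441.75947377 215.98019479] [444.96084086 200.13060161]
204 ..................###..................................
206 ..................####.................................
208 ...................####................................
210 ....................#####..............................
212 ...................#######.............................
214 ...................########............................
216 ...................#########...........................
218 ....................#########..........................
220 ....................##########.........................
222 .....................##########........................
224 .....................#...#...###.......................
226 ...................#...##.....###......................
228 ..................#.............##.....................
230 ................#.#..............##....................
232 .................................###...................
234 ....................#.............####.................
236 ..................##..............#####................
238 ................................########...............
240 ...............................###########.............
242 ...............................############............
```

```bash
python3 -m crank '[[[0.05,-0.03,0.9],[0,0,0],0.1],[[0.05,-0.03,1.8],[0,0,0],0.1],[[0.05,-0.03,2.7],[0,0,0],0.1],[[0.05,-0.03,2.7],[0,0,0],0.4],[[0.05,-0.03,2.7],[0,0,0],0.6],[[0.05,-0.03,2.7],[0,0,0],0.75],[[0.05,-0.03,2.7],[0,0,0],0.9],[[0.05,-0.03,2.7],[0,0,0],0.9],[[0.05,-0.03,2.7],[0,0,0],0.9],[[0.05,-0.03,2.7],[0,0,0],0.9]]' 30;python3 plan.py 479.8 277.7 169 -64.4
python3 - <<'E'
import numpy as np
# rows in starting upright tool frame (y=stand x, z=down), window centre 25 beyond TCP
L=25.;D=float(21)
for s,h,l in((0,4.7,0),(0,4.7,15),(0,4.7,30),(D-6,4.7,30),(D-3,4.7,34),(D,4.7,38),(D+2,8.2,42),(D+4,11.6,45),(D+10,22.0,45),(D+16,32.4,45),(D+26,49.7,45),(D+40,70,45)):
    a=np.radians(l);print(s,l,round(l/6,2),np.round([(s-L*np.sin(a))/30,(L-h-L*np.cos(a))/30],3))
E
```

```text
time_s: 19.47
ee_pos: [481.9, 278.3, 172.5]
eef_rot: [-3.061, -0.705, 0.004]
force: [-0.2, -0.3, 5.6]
grip_width: 10.0
grasp_force: 30.0
t 19.4667 now [481.9 278.3 172.5] yaw -64.1 F [-0.2 -0.3  5.6] w 10.0 q [-1.27  0.47  0.9   1.92 -0.45  0.97 -1.28]
shift [-0.073, -0.012, 0.118] turn [-0.008, 0.025, 0.058]
0 0 0.0 [ 0.    -0.157]
0 15 2.5 [-0.216 -0.128]
0 30 5.0 [-0.417 -0.045]
15.0 30 5.0 [ 0.083 -0.045]
18.0 34 5.67 [ 0.134 -0.014]
21.0 38 6.33 [0.187 0.02 ]
23.0 42 7.0 [ 0.209 -0.059]
25.0 45 7.5 [ 0.244 -0.143]
31.0 45 7.5 [ 0.444 -0.489]
37.0 45 7.5 [ 0.644 -0.836]
47.0 45 7.5 [ 0.977 -1.413]
61.0 45 7.5 [ 1.444 -2.089]
```

```bash
python3 -m crank '[[[0,0,0],[0,0,0],0.9],[[0,0,0],[0,0,0],0.9]]';python3 -m crank '[[[0,0,0],[0,0,0],0.9]]'|head -4
```

```text
time_s: 19.63
ee_pos: [482.0, 278.3, 172.5]
eef_rot: [-3.061, -0.705, 0.004]
force: [-0.6, 0.1, 7.0]
grip_width: 9.4
grasp_force: 30.0
time_s: 19.72
ee_pos: [482.0, 278.3, 172.5]
eef_rot: [-3.061, -0.705, 0.004]
force: [-0.4, 0.0, 6.4]
```

```bash
cat > path.py <<'E'
import numpy as np,sys
L,D,h0=map(float,sys.argv[1:])
for s,h,l in((0,h0,0),(0,h0,15),(0,h0,30),(D-6,h0,30),(D-3,h0,34),(D,h0,38),(D+2,h0+3.5,42),(D+4,h0+6.9,45),(D+10,h0+17.3,45),(D+16,h0+27.7,45),(D+26,h0+45,45),(D+40,h0+65,45)):
    a=np.radians(l);print(round(l/6,2),np.round([(s-L*np.sin(a))/30,(L-h-L*np.cos(a))/30],3))
E
python3 path.py 26.5 20.5 5.7
python3 -m crank '[[[0,0,-0.1],[0,0,0],0.9],[[0,0,-0.19],[0,0,0],0.9],[[0,0,-0.19],[0,0,0],0.9]]'
```

```text
0.0 [ 0.   -0.19]
2.5 [-0.229 -0.16 ]
5.0 [-0.442 -0.072]
5.0 [ 0.042 -0.072]
5.67 [ 0.089 -0.039]
6.33 [ 0.139 -0.003]
7.0 [ 0.159 -0.08 ]
7.5 [ 0.192 -0.161]
7.5 [ 0.392 -0.508]
7.5 [ 0.592 -0.855]
7.5 [ 0.925 -1.431]
7.5 [ 1.392 -2.098]
time_s: 19.97
ee_pos: [481.7, 277.9, 177.6]
eef_rot: [3.061, 0.705, -0.005]
force: [0.0, -0.3, -1.2]
grip_width: 9.9
grasp_force: 30.0
```

```bash
python3 -m crank '[[[0,-0.09,0],[-1,0,0],0.9],[[0,-0.18,0.02],[-2,0,0],0.9],[[0,-0.27,0.04],[-3,0,0],0.9],[[0,-0.36,0.08],[-4,0,0],0.9],[[0,-0.44,0.12],[-5,0,0],0.9],[[0,-0.2,0.12],[-5,0,0],0.9],[[0,0.04,0.12],[-5,0,0],0.9],[[0,0.04,0.12],[-5,0,0],0.9]]'|grep for;python3 plan.py 480 278 170 -64.4 30
```

```text
force: [-0.2, -1.0, -0.3]
grasp_force: 30.0
t 20.6333 now [482.3 275.1 173.6] yaw -64.0 F [-0.2 -1.  -0.3] w 9.4 q [-1.62  0.72  1.09  1.87 -0.13  1.   -1.66]
shift [-0.024, -0.165, 0.043] turn [0.008, 0.018, 0.056]
```

```bash
python3 -m crank '[[[0,0.03,0.05],[-0.7,0,0],0.9],[[0,0.05,0.1],[-1.3,0,0],0.9],[[0,0.11,0.05],[-2,0,0],0.9],[[0,0.17,0],[-2.5,0,0],0.9],[[0,0.17,0],[-2.5,0,0],0.9]]'|grep force;python3 -m crank '[[[0,0.1,-0.03],[0,0,0],0.9],[[0,0.2,-0.06],[0,0,0],0.9],[[0,0.3,-0.09],[0,0,0],0.9],[[0,0.3,-0.09],[0,0,0],0.9]]'|grep force
```

```text
force: [-0.4, 1.4, -1.2]
grasp_force: 30.0
force: [-0.2, -0.2, -0.8]
grasp_force: 30.0
```

```bash
python3 -m crank '[[[0,0.12,-0.04],[0,0,0],0.9],[[0,0.25,-0.07],[0,0,0],0.9],[[0,0.4,-0.11],[0,0,0],0.9],[[0,0.4,-0.11],[0,0,0],0.9]]'|grep force;python3 -m crank '[[[0,0.15,-0.04],[0,0,0],0.9],[[0,0.3,-0.08],[0,0,0],0.9],[[0,0.45,-0.12],[0,0,0],0.9],[[0,0.7,-0.18],[0,0,0],0.9],[[0,1,-0.27],[0,0,0],0.9],[[0,1.4,-0.38],[0,0,0],0.9],[[0,1.4,-0.38],[0,0,0],0.9]]';  python3 plan.py 500 180 300 -64.4 0
```

```text
force: [-0.1, -1.1, 0.1]
grasp_force: 30.0
time_s: 22.3
ee_pos: [499.6, 242.4, 235.7]
eef_rot: [2.307, 0.529, 0.218]
force: [-0.5, -0.3, -1.1]
grip_width: 9.8
grasp_force: 30.0
t 22.3 now [499.6 242.4 235.7] yaw -64.1 F [-0.5 -0.3 -1.1] w 9.8 q [-1.71  0.81  1.22  1.84  0.04  1.09 -1.72]
shift [-0.896, 2.843, -0.188] turn [7.497, -0.004, 0.036]
```

```bash
python3 -m crank '[[[0,1,-1],[1,0,0],0.9],[[-0.4,2,-1.5],[2,0,0],0.9],[[-0.9,2.8,-1.2],[3,0,0],0.9],[[-0.9,2.8,-0.2],[4.2,0,0],0.9],[[-0.9,2.8,-0.2],[5.3,0,0],0.9],[[-0.9,2.8,-0.2],[6.4,0,0],0.9],[[-0.9,2.8,-0.2],[7.5,0,0],0.9],[[-0.9,2.8,-0.2],[7.5,0,0],0.9]]'|head -2; python3 plan.py 503.2 -191.1 250 -6.3
```

```text
time_s: 22.97
ee_pos: [501.0, 175.3, 298.8]
t 22.9667 now [501.  175.3 298.8] yaw -64.8 F [-0.4 -1.  -0.5] w 10.4 q [-1.33  0.29  1.14  1.84 -0.29  1.19 -1.22]
shift [-5.131, 11.092, 1.576] turn [-0.04, -0.024, -9.752]
```

```bash
python3 -m crank '[[[-5.1,11.1,0],[0,0,-9.75],0.9],[[-5.1,11.1,0],[0,0,-9.75],0.9],[[-5.1,11.1,0],[0,0,-9.75],0.9],[[-5.1,11.1,0],[0,0,-9.75],0.9],[[-5.1,11.1,0],[0,0,-9.75],0.9],[[-5.1,11.1,0],[0,0,-9.75],0.9],[[-5.1,11.1,0],[0,0,-9.75],0.9],[[-5.1,11.1,0],[0,0,-9.75],0.9],[[-5.1,11.1,0],[0,0,-9.75],0.9],[[-5.1,11.1,0],[0,0,-9.75],0.9],[[-5.1,11.1,0],[0,0,-9.75],0.9],[[-5.1,11.1,0],[0,0,-9.75],0.9]]'|head -2; python3 plan.py 503.2 -191.1 200 -6.3
```

```text
time_s: 23.97
ee_pos: [505.9, -184.8, 297.1]
t 23.9667 now [ 505.9 -184.8  297.1] yaw -5.7 F [-0.2  0.1 -1.7] w 9.9 q [-0.55  0.28  1.03  1.82 -0.26  1.18  0.46]
shift [-0.205, -0.052, 3.238] turn [-0.044, 0.038, 0.093]
```

```bash
python3 -m crank '[[[-0.1,0,1],[0,0,0.1],0.9],[[-0.2,-0.05,2],[0,0,0.1],0.9],[[-0.2,-0.05,3],[0,0,0.1],0.9],[[-0.2,-0.05,3.2],[0,0,0.1],0.9],[[-0.2,-0.05,3.2],[0,0,0.1],0.9]]'|head -2; python3 plan.py 503.2 -191.1 170 -6.3
```

```text
time_s: 24.38
ee_pos: [503.2, -187.4, 199.8]
t 24.3833 now [ 503.2 -187.4  199.8] yaw -6.0 F [ 0.4 -0.2  0.2] w 9.7 q [-0.46  0.41  0.96  1.93 -0.39  1.    0.57]
shift [-0.119, 0.022, 0.992] turn [-0.078, 0.022, 0.046]
```

```bash
python3 -m crank '[[[-0.1,0,0.3],[0,0,0],0.9],[[-0.1,0,0.6],[0,0,0],0.9],[[-0.1,0,0.8],[0,0,0],0.9],[[-0.1,0,0.95],[0,0,0],0.9],[[-0.1,0,1.1],[0,0,0],0.9],[[-0.1,0,1.1],[0,0,0],0.9]]' 30|grep -v eef;python3 -m crank '[[[0,0,0.15],[0,0,0],0.9],[[0,0,0.3],[0,0,0],0.9],[[0,0,0.45],[0,0,0],0.9],[[0,0,0.45],[0,0,0],0.9]]'|grep -v eef
```

```text
time_s: 24.88
ee_pos: [505.0, -193.2, 171.6]
force: [-5.6, 4.0, 25.6]
grip_width: 10.1
grasp_force: 30.0
time_s: 25.22
ee_pos: [505.9, -195.2, 160.9]
force: [-11.5, 3.1, 47.5]
grip_width: 10.1
grasp_force: 30.3
```

Resistance: 47 N up and −x, so the foot is on an edge of the lead-in. Back up and look.

```bash
python3 -m crank '[[[0,0,-0.5],[0,0,0],0.9],[[0,0,-1],[0,0,0],0.9],[[0,0,-1.5],[0,0,0],0.9],[[0,0,-1.5],[0,0,0],0.9],[[0,0,-1.5],[0,0,0],0.9]]' 30; python3 hov.py 94 165 165 120 90 pics/hov3.png;  python3 plan.py 503.2 -191.1 200 -6.3
```

```text
time_s: 25.63
ee_pos: [504.3, -192.6, 200.4]
eef_rot: [2.337, 2.099, -0.003]
force: [0.7, -0.6, -1.5]
grip_width: 10.0
grasp_force: 30.0
top [382.4 246.6] [373 239  19  17 136] [525.7, -132.8, 80.0]
top [399.8 256.2] [395 251  14  10  71] [499.9, -179.5, 80.0]
scene [207.8 206.5] [207 204   3   6  11] [438.0, -247.3, 80.0]
scene [213.3 207.5] [212 206   3   5  11] [438.4, -233.5, 80.0]
scene [219.2 209.3] [218 207   3   6  12] [441.0, -217.9, 80.0]
scene [213.9 225.3] [200 211  33  27 224] [492.2, -211.9, 80.0]
scene [185.9 226.9] [185 225   3   5  11] [510.7, -272.7, 80.0]
scene [192.1 226.3] [191 224   3   5  10] [505.9, -259.6, 80.0]
scene [198.1 225.3] [197 224   3   4  10] [500.0, -247.4, 80.0]
scene [242.5 244.3] [232 236  20  18 139] [532.6, -130.2, 80.0]
t 25.7333 now [ 503.4 -192.3  199.2] yaw -6.2 F [ 0.8  0.5 -1.2] w 10.0 q [-0.45  0.41  0.95  1.93 -0.39  1.    0.58]
shift [0.038, -0.01, -0.028] turn [-0.04, 0.016, 0.025]
```

View pics/hov3.png

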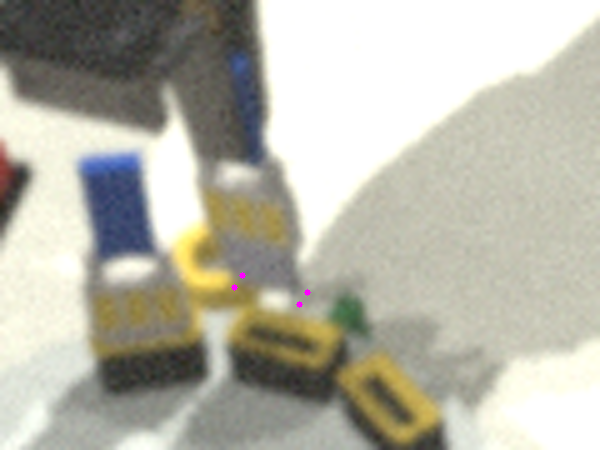

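The foot hangs about 4 mm to −y of the tool centre (bottom edge at (232–296, ~290), dots further right). Rigid geometry from the seated nest2 puts nest1 at about (502,−192.6). I'll shift and retry.

```bash
python3 -m crank '[[[0.12,-0.07,0],[0,0,0],0.9],[[0.12,-0.07,0.3],[0,0,0],0.9],[[0.12,-0.07,0.6],[0,0,0],0.9],[[0.12,-0.07,0.8],[0,0,0],0.9],[[0.12,-0.07,0.95],[0,0,0],0.9],[[0.12,-0.07,0.95],[0,0,0],0.9]]' 30|grep -v eef;python3 -m crank '[[[0,0,0.1],[0,0,0],0.9],[[0,0,0.2],[0,0,0],0.9],[[0,0,0.3],[0,0,0],0.9],[[0,0,0.3],[0,0,0],0.9]]'|grep -v eef
```

```text
time_s: 26.23
ee_pos: [501.1, -188.7, 170.0]
force: [0.2, 0.4, -1.5]
grip_width: 9.9
grasp_force: 30.0
time_s: 26.57
ee_pos: [501.7, -188.8, 162.0]
force: [0.0, 0.5, -0.2]
grip_width: 9.6
grasp_force: 30.0
```

Free of contact now; continuing down.

```bash
python3 -m crank '[[[0,0,0.1],[0,0,0],0.9],[[0,0,0.2],[0,0,0],0.9],[[0,0,0.3],[0,0,0],0.9],[[0,0,0.3],[0,0,0],0.9]]'|grep -v eef;python3 -m crank '[[[0,0,0.1],[0,0,0],0.9],[[0,0,0.2],[0,0,0],0.9],[[0,0,0.2],[0,0,0],0.9]]'|grep -v eef
```

```text
time_s: 26.9
ee_pos: [502.2, -189.0, 153.1]
force: [1.0, -0.3, -1.8]
grip_width: 9.9
grasp_force: 30.0
time_s: 27.15
ee_pos: [502.1, -189.0, 147.1]
force: [1.8, -0.4, -1.4]
grip_width: 9.8
grasp_force: 30.0
```

```bash
python3 -m crank '[[[0,0,0.1],[0,0,0],0.9],[[0,0,0.1],[0,0,0],0.9]]'|grep -E "ee_|for";python3 -m crank '[[[0,0,0.1],[0,0,0],0.9],[[0,0,0.1],[0,0,0],0.9]]'|grep -E "ee_|for";python3 -m crank '[[[0,0,0.1],[0,0,0],0.9],[[0,0,0.1],[0,0,0],0.9]]'|grep -E "ee_|for"
```

```text
ee_pos: [502.1, -189.0, 144.2]
force: [2.2, -1.0, -2.2]
grasp_force: 30.0
ee_pos: [502.0, -189.0, 141.2]
force: [2.5, 0.1, -1.1]
grasp_force: 30.0
ee_pos: [502.0, -189.0, 138.2]
force: [1.5, -1.4, -1.9]
grasp_force: 30.0
```

```bash
python3 -m crank '[[[0,0,0.1],[0,0,0],0.9],[[0,0,0.1],[0,0,0],0.9]]'|grep -E "ee_|for";python3 -m crank '[[[0,0,0.1],[0,0,0],0.9],[[0,0,0.1],[0,0,0],0.9]]'|grep -E "ee_|for"
```

```text
ee_pos: [502.1, -190.5, 136.0]
force: [0.5, -4.1, 3.0]
grasp_force: 30.0
ee_pos: [502.3, -190.9, 135.7]
force: [-5.5, 0.9, 29.8]
grasp_force: 30.0
```

```bash
python3 -m crank '[[[0,0,-0.1],[0,0,0],0.9],[[0,0,-0.1],[0,0,0],0.6],[[0,0,-0.1],[0,0,0],0.3],[[0,0,-0.1],[0,0,0],0.1],[[0,0,-0.1],[0,0,0],0.1],[[0,0,-1],[0,0,0],0.1],[[0,0,-2.3],[0,0,0],0.1],[[0,0,-3.6],[0,0,0],0.1],[[0,0,-4.9],[0,0,0],0.1],[[0,0,-6],[0,0,0],0.1],[[0,0,-6],[0,0,0],0.1]]'|grep -v eef;python3 plan.py 543 304 310 -64.4; python3 hov.py 94 165 165 120 90 pics/spare.png
```

```text
time_s: 28.9
ee_pos: [505.1, -190.2, 318.1]
force: [0.6, -0.0, 0.2]
grip_width: 41.4
grasp_force: 0.0
t 28.9 now [ 505.1 -190.2  318.1] yaw -6.2 F [ 0.6 -0.   0.2] w 41.4 q [-0.57  0.26  1.06  1.8  -0.24  1.21  0.45]
shift [16.515, -0.512, 0.231] turn [0.064, -0.012, 9.707]
top [382.1 246.4] [373 238  19  18 147] [526.2, -131.9, 80.0]
top [402.9 256.5] [396 250  18  12  97] [499.1, -187.7, 80.0]
top [420.  254.1] [418 250   5  10  27] [505.7, -233.9, 80.0]
scene [204.8 217.8] [200 210  10  18 100] [474.3, -241.0, 80.0]
scene [198.1 225.7] [197 224   3   5  10] [501.2, -246.9, 80.0]
scene [225.2 236.4] [222 235   8   3  10] [518.8, -175.4, 80.0]
scene [242.4 244.5] [232 236  20  18 144] [533.2, -130.1, 80.0]
```

```bash
python3 -m crank '[[[16.5,-0.5,0],[0,0,9.7],0.1],[[16.5,-0.5,0],[0,0,9.7],0.1],[[16.5,-0.5,0],[0,0,9.7],0.1],[[16.5,-0.5,0],[0,0,9.7],0.1],[[16.5,-0.5,0],[0,0,9.7],0.1],[[16.5,-0.5,0],[0,0,9.7],0.1],[[16.5,-0.5,0],[0,0,9.7],0.1],[[16.5,-0.5,0],[0,0,9.7],0.1],[[16.5,-0.5,0],[0,0,9.7],0.1],[[16.5,-0.5,0],[0,0,9.7],0.1],[[16.5,-0.5,0],[0,0,9.7],0.1],[[16.5,-0.5,0],[0,0,9.7],0.1]]'|head -2; python3 plan.py 543 304 250 -64.4
```

```text
time_s: 30.0
ee_pos: [537.9, 289.1, 308.9]
t 30.0 now [537.9 289.1 308.9] yaw -64.3 F [ 0.4 -0.4  0.5] w 41.4 q [-1.33  0.5   1.11  1.64 -0.46  1.31 -1.26]
shift [0.384, -0.376, 1.961] turn [0.005, 0.075, 0.009]
```

```bash
python3 -m crank '[[[0,0,0.6],[0,0,0],0.1],[[0,0,1.2],[0,0,0],0.1],[[0,0,1.9],[0,0,0],0.1],[[0,0,1.9],[0,0,0],0.1],[[0,0,1.9],[0,0,0],0.1],[[0,0,1.9],[0,0,0],0.1]]'|head -2; python3 plan.py 543 304 169 -64.4
python3 - <<'E'
from h import *
p=r.get_state()["ee_pos"]
s=r.get_image("scene")
m=cv2.inRange(cv2.cvtColor(s["pixels"],cv2.COLOR_RGB2HSV),(100,110,30),(130,255,255))
print(proj(s,[543,304,208]), proj(s,p),"nest0..")
x,y=proj(s,[543,304,200]).astype(int)
for j in range(y-12,y+26,2): print(j,x-20,"".join("#" if m[j,i] else "." for i in range(x-20,x+35)))
E
```

```text
time_s: 30.5
ee_pos: [539.2, 286.5, 254.5]
t 30.5 now [539.2 286.5 254.5] yaw -64.4 F [ 0.9 -0.3  0.3] w 41.2 q [-1.3   0.54  1.07  1.71 -0.5   1.21 -1.22]
shift [0.377, -0.473, 2.848] turn [0.006, 0.042, -0.001]
[454.14585208 241.99472164] [449.8927041  222.07503591] nest0..
232 433 ...................#####...............................
234 433 ....................#####..............................
236 433 ......................####.............................
238 433 ...................########............................
240 433 ..................###########..........................
242 433 ..................###########..........................
244 433 ..................############.........................
246 433 .................##############........................
248 433 ................#################......................
250 433 ...............###..#######...####.....................
252 433 ...............###.#.##.##.....####....................
254 433 ...............#.####............###...................
256 433 ..............#######............#####.................
258 433 ..............###.#.#..............####................
260 433 ................##..#.............######...............
262 433 ................#####..............######..............
264 433 .................#.#.................#####.............
266 433 ......................................#####............
268 433 .......................................#####...........
```

```bash
python3 -m crank '[[[0.37,-0.47,0],[0,0,0],0.1],[[0.37,-0.47,0],[0,0,0],0.1],[[0.37,-0.47,0.9],[0,0,0],0.1],[[0.37,-0.47,1.8],[0,0,0],0.1],[[0.37,-0.47,2.75],[0,0,0],0.1],[[0.37,-0.47,2.75],[0,0,0],0.1],[[0.37,-0.47,2.75],[0,0,0],0.1]]'|grep -v eef; python3 plan.py 543 304 169 -64.4
```

```text
time_s: 31.13
ee_pos: [543.1, 304.4, 172.5]
force: [-0.4, -0.3, -0.4]
grip_width: 41.7
grasp_force: 0.0
t 31.1333 now [543.1 304.4 172.5] yaw -64.3 F [-0.4 -0.3 -0.4] w 41.7 q [-1.25  0.64  0.99  1.75 -0.6   1.08 -1.17]
shift [-0.01, 0.012, 0.117] turn [-0.002, 0.027, 0.012]
```

```bash
python3 -m crank '[[[0,0,0.1],[0,0,0],0.3],[[0,0,0.1],[0,0,0],0.5],[[0,0,0.1],[0,0,0],0.65],[[0,0,0.1],[0,0,0],0.75],[[0,0,0.1],[0,0,0],0.9],[[0,0,0.1],[0,0,0],0.9],[[0,0,0.1],[0,0,0],0.9],[[0,0,0.1],[0,0,0],0.9],[[0,0,0.1],[0,0,0],0.9]]' 40|grep -v eef; python3 plan.py 543 304 169 -64.4
```

```text
time_s: 31.88
ee_pos: [542.5, 304.5, 169.0]
force: [-0.2, 0.1, 1.7]
grip_width: 9.7
grasp_force: 40.0
t 31.8833 now [542.5 304.5 169. ] yaw -64.3 F [-0.2  0.1  1.7] w 9.7 q [-1.25  0.65  0.99  1.76 -0.61  1.08 -1.17]
shift [0.008, 0.022, 0.0] turn [-0.002, 0.039, 0.009]
```

```bash
python3 -m crank '[[[0,0,-0.08],[0,0,0],0.9],[[0,0,-0.17],[0,0,0],0.9],[[0,0,-0.17],[0,0,0],0.9],[[0,-0.08,-0.16],[-1,0,0],0.9],[[0,-0.17,-0.15],[-2,0,0],0.9],[[0,-0.25,-0.13],[-3,0,0],0.9],[[0,-0.32,-0.1],[-4,0,0],0.9],[[0,-0.4,-0.06],[-5,0,0],0.9],[[0,-0.2,-0.06],[-5,0,0],0.9],[[0,0,-0.06],[-5,0,0],0.9],[[0,0,-0.06],[-5,0,0],0.9],[[0,0,-0.06],[-5,0,0],0.9]]'|grep -E "ee_|for"; python3 path.py 24 18 5
```

```text
ee_pos: [543.0, 302.9, 171.0]
force: [0.3, -0.2, -1.6]
grasp_force: 40.0
0.0 [ 0.    -0.167]
2.5 [-0.207 -0.139]
5.0 [-0.4   -0.059]
5.0 [ 0.    -0.059]
5.67 [ 0.053 -0.03 ]
6.33 [0.107 0.003]
7.0 [ 0.131 -0.078]
7.5 [ 0.168 -0.162]
7.5 [ 0.368 -0.509]
7.5 [ 0.568 -0.856]
7.5 [ 0.901 -1.432]
7.5 [ 1.368 -2.099]
```

Same shape as last time, so I'll use the same rows around the bend and off the tip.

```bash
python3 -m crank '[[[0,0.03,0.05],[-0.7,0,0],0.9],[[0,0.06,0.11],[-1.3,0,0],0.9],[[0,0.12,0.05],[-2,0,0],0.9],[[0,0.2,0],[-2.5,0,0],0.9],[[0,0.2,0],[-2.5,0,0],0.9]]'|grep force;python3 -m crank '[[[0,0.1,-0.03],[0,0,0],0.9],[[0,0.2,-0.06],[0,0,0],0.9],[[0,0.3,-0.09],[0,0,0],0.9],[[0,0.3,-0.09],[0,0,0],0.9]]'|grep force
```

```text
force: [-0.0, 0.7, -1.4]
grasp_force: 40.0
force: [-1.0, -0.2, -0.4]
grasp_force: 40.0
```

```bash
python3 -m crank '[[[0,0.12,-0.04],[0,0,0],0.9],[[0,0.25,-0.07],[0,0,0],0.9],[[0,0.4,-0.11],[0,0,0],0.9],[[0,0.4,-0.11],[0,0,0],0.9]]'|grep force;python3 plan.py 560 190 300 -64.4 0
```

```text
force: [-0.3, -0.2, -1.3]
grasp_force: 40.0
t 33.9667 now [550.2 289.4 194.1] yaw -64.3 F [-0.3 -0.2 -1.3] w 9.9 q [-1.63  1.04  1.27  1.68 -0.2   1.12 -1.57]
shift [-1.143, 4.706, -0.282] turn [7.497, 0.024, 0.006]
```

```bash
python3 -m crank '[[[0,0.15,-0.04],[0,0,0],0.9],[[0,0.3,-0.08],[0,0,0],0.9],[[0,0.45,-0.12],[0,0,0],0.9],[[0,0.7,-0.18],[0,0,0],0.9],[[0,1,-0.27],[0,0,0],0.9],[[0,1.4,-0.38],[0,0,0],0.9],[[0,1.4,-0.38],[0,0,0],0.9]]'|grep force
python3 -m crank '[[[-0.2,0.8,-0.9],[1,0,0],0.9],[[-0.5,1.8,-1],[2,0,0],0.9],[[-1,2.8,-0.5],[3,0,0],0.9],[[-1.1,3.3,0],[4.2,0,0],0.9],[[-1.1,3.3,0],[5.3,0,0],0.9],[[-1.1,3.3,0],[6.4,0,0],0.9],[[-1.1,3.3,0],[7.5,0,0],0.9],[[-1.1,3.3,0],[7.5,0,0],0.9]]'; python3 plan.py 526.5 -130 250 -38.3
```

```text
force: [0.1, -1.4, -0.3]
grasp_force: 40.0
time_s: 35.22
ee_pos: [562.2, 185.1, 303.3]
eef_rot: [-3.065, -0.676, 0.001]
force: [1.2, -3.1, 0.1]
grip_width: 9.9
grasp_force: 40.0
t 35.2167 now [562.2 185.1 303.3] yaw -65.1 F [ 1.2 -3.1  0.1] w 9.9 q [-1.21  0.47  1.16  1.7  -0.45  1.27 -1.09]
shift [-5.499, 9.032, 1.747] turn [-0.03, -0.01, -4.469]
```

```bash
python3 -m crank '[[[-5.5,9,0],[0,0,-4.5],0.9],[[-5.5,9,0],[0,0,-4.5],0.9],[[-5.5,9,0],[0,0,-4.5],0.9],[[-5.5,9,0],[0,0,-4.5],0.9],[[-5.5,9,0],[0,0,-4.5],0.9],[[-5.5,9,0],[0,0,-4.5],0.9],[[-5.5,9,0],[0,0,-4.5],0.9],[[-5.5,9,0],[0,0,-4.5],0.9],[[-5.5,9,0],[0,0,-4.5],0.9],[[-5.5,9,0],[0,0,-4.5],0.9],[[-5.5,9,0],[0,0,-4.5],0.9]]'|head -2; python3 plan.py 526.7 -133.7 200 -38.3
```

```text
time_s: 36.13
ee_pos: [528.2, -119.8, 300.9]
t 36.1333 now [ 528.2 -119.8  300.9] yaw -37.2 F [-0.5 -0.4 -1.4] w 9.8 q [-0.73  0.32  1.12  1.81 -0.3   1.2  -0.17]
shift [-0.382, 0.246, 3.364] turn [-0.018, 0.05, 0.177]
```

```bash
python3 -m crank '[[[-0.2,0.1,1],[0,0,0.1],0.9],[[-0.35,0.2,2],[0,0,0.15],0.9],[[-0.35,0.2,3],[0,0,0.15],0.9],[[-0.35,0.2,3.35],[0,0,0.15],0.9],[[-0.35,0.2,3.35],[0,0,0.15],0.9],[[-0.35,0.2,3.35],[0,0,0.15],0.9]]'|head -2; python3 plan.py 526.7 -133.7 200 -38.3; python3 - <<'E'
from h import *
s=r.get_image("scene");t=r.get_image("top");st=r.get_state()
from scipy.spatial.transform import Rotation as R
m=R.from_rotvec(st["eef_rot"]);p=st["ee_pos"]
x,y=190,190
im=np.clip(s["pixels"][y:y+70,x:x+90,::-1].astype(float)*2,0,255).astype(np.uint8)
K=8;im=cv2.resize(im,None,fx=K,fy=K,interpolation=cv2.INTER_CUBIC)
for sx in(-16,16):
    for sy in(-4,4):
        q=proj(s,p+m.apply([sx,sy,93]));print(((q-[x,y]+.5)*K).round());cv2.circle(im,tuple(int(v) for v in ((q-[x,y]+.5)*K)),3,(255,0,255),-1)
cv2.imwrite("pics/hov4.png",im)
E
```

```text
time_s: 36.63
ee_pos: [526.7, -132.6, 201.3]
t 36.6333 now [ 526.7 -132.6  201.3] yaw -38.1 F [-0.2 -0.5 -1.5] w 9.5 q [-0.61  0.44  1.03  1.92 -0.44  1.02 -0.05]
shift [-0.028, 0.024, 0.043] turn [-0.013, 0.043, 0.027]
[386. 310.]
[361. 324.]
[451. 378.]
[426. 392.]
```

View pics/hov4.png

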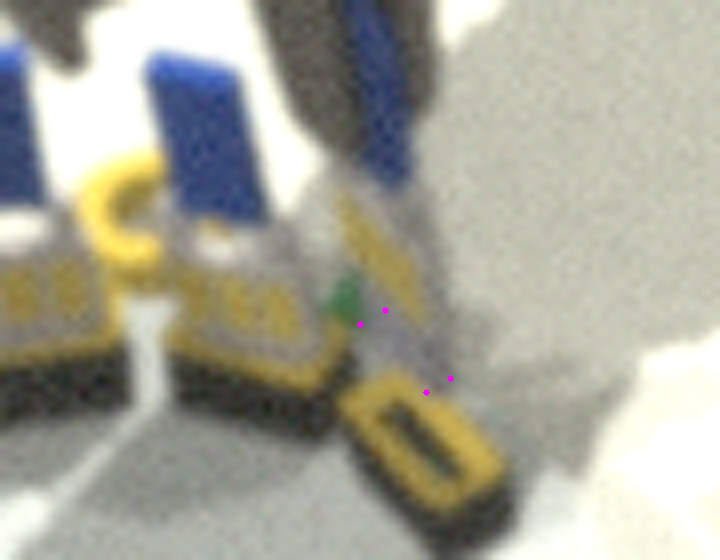

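Carriers 0 and 1 sit flush on their rings. Carrier 2's foot is at (406,355), above the nest0 slot (422,440). Descend by feel.

```bash
python3 -m crank '[[[-0.03,0.02,0.3],[0,0,0],0.9],[[-0.03,0.02,0.6],[0,0,0],0.9],[[-0.03,0.02,0.8],[0,0,0],0.9],[[-0.03,0.02,0.95],[0,0,0],0.9],[[-0.03,0.02,0.95],[0,0,0],0.9]]' 40|grep -E "ee_|for";python3 -m crank '[[[0,0,0.1],[0,0,0],0.9],[[0,0,0.2],[0,0,0],0.9],[[0,0,0.2],[0,0,0],0.9]]'|grep -E "ee_|for"
```

```text
ee_pos: [525.1, -134.5, 171.3]
force: [0.2, 0.3, -1.8]
grasp_force: 40.0
ee_pos: [525.6, -134.7, 166.0]
force: [-0.4, 0.2, -1.7]
grasp_force: 40.0
```

```bash
for i in 1 2; do :; done; python3 -m crank '[[[0,0,0.1],[0,0,0],0.9],[[0,0,0.2],[0,0,0],0.9],[[0,0,0.2],[0,0,0],0.9]]'|grep -E "ee_|for";python3 -m crank '[[[0,0,0.1],[0,0,0],0.9],[[0,0,0.2],[0,0,0],0.9],[[0,0,0.2],[0,0,0],0.9]]'|grep -E "ee_|for"
```

```text
ee_pos: [525.6, -134.6, 159.9]
force: [-0.2, 0.9, -1.0]
grasp_force: 40.0
ee_pos: [525.6, -134.7, 153.9]
force: [0.0, -0.1, -0.9]
grasp_force: 40.0
```

Going in freely: the foot is at ≈ 61 mm, inside the slot.

```bash
python3 -m crank '[[[0,0,0.1],[0,0,0],0.9],[[0,0,0.2],[0,0,0],0.9],[[0,0,0.2],[0,0,0],0.9]]'|grep -E "ee_|for";python3 -m crank '[[[0,0,0.1],[0,0,0],0.9],[[0,0,0.1],[0,0,0],0.9]]'|grep -E "ee_|for";python3 -m crank '[[[0,0,0.08],[0,0,0],0.9],[[0,0,0.08],[0,0,0],0.9]]'|grep -E "ee_|for"
```

```text
ee_pos: [525.6, -134.7, 147.9]
force: [-0.9, -0.2, -1.2]
grasp_force: 40.0
ee_pos: [525.6, -134.7, 145.0]
force: [-0.8, 0.4, -0.4]
grasp_force: 40.0
ee_pos: [526.2, -134.4, 143.3]
force: [-0.6, 2.2, 2.1]
grasp_force: 40.0
```

```bash
python3 -m crank '[[[0,0,0.06],[0,0,0],0.9],[[0,0,0.06],[0,0,0],0.9]]'|grep -E "ee_|for"; python3 -m crank '[[[0,0,-0.05],[0,0,0],0.9],[[0,0,-0.05],[0,0,0],0.6],[[0,0,-0.05],[0,0,0],0.3],[[0,0,-0.05],[0,0,0],0.1],[[0,0,-0.05],[0,0,0],0.1],[[0,0,-1],[0,0,0],0.1],[[0,0,-2.3],[0,0,0],0.1],[[0,0,-3.6],[0,0,0],0.1],[[0,0,-4.9],[0,0,0],0.1],[[0,0,-6],[0,0,0],0.1],[[0,0,-6],[0,0,0],0.1]]'|grep -v eef
python3 - <<'E'
from blobs import *
# tops of the seated carriers' blue grips: expected z=182
for n,d,b in(("top",t,(370,225,70,50)),("scene",s,(160,160,110,90))):
    for c,q in blobs(d,(100,110,40),(130,255,255),b,8): print(n,c.round(1),q)
for nm,x,y in(("n2",512.8,-255.2),("n1",502.2,-192.6),("n0",526.5,-133.7)): print(nm,proj(t,[x,y,182]).round(1),proj(s,[x,y,182]).round(1),proj(s,[x,y,132]).round(1))
# roll: bright blob in top view
g=t["pixels"][230:310,285:350].mean(2);print(np.percentile(g,[50,95,99]))
h=cv2.HoughCircles(cv2.GaussianBlur(cv2.resize(t["pixels"][230:310,285:350].max(2),None,fx=4,fy=4,interpolation=cv2.INTER_CUBIC),(0,0),2),cv2.HOUGH_GRADIENT,1,30,param1=60,param2=18,minRadius=12,maxRadius=60)
print([(285+a/4-.4,230+b/4-.4,c/4) for a,b,c in h[0][:5]] if h is not None else None)
E
```

```text
ee_pos: [526.4, -134.5, 142.9]
force: [-2.8, 3.9, 15.6]
grasp_force: 40.0
time_s: 39.57
ee_pos: [529.3, -136.3, 327.1]
force: [0.2, -1.2, -0.2]
grip_width: 41.5
grasp_force: 0.0
scene [186.2 198.6] [182 197  10   6  36]
scene [214.7 206. ] [209 197  12  19  83]
scene [234.9 213.8] [233 210   5   8  21]
scene [237.  224.2] [235 222   5   6  12]
n2 [437.7 250. ] [183.4 196.3] [188.1 212.8]
n1 [412.5 254.2] [213.1 197.3] [216.8 213.8]
n0 [388.5 244.3] [236.  209.6] [239.  226.1]
[161.         168.         170.33333333]
[(np.float32(324.225), np.float32(283.475), np.float32(4.775)), (np.float32(330.725), np.float32(266.725), np.float32(9.575))]
```

All three bottomed out. The next step is the labelling turn: cage the post again and turn the tool along with the disc, which keeps the gripper body clear of nest0's carrier.

```bash
python3 plan.py 629 -91 150 -36.3; python3 - <<'E'
from h import *
t=r.get_image("top");g=cv2.cvtColor(t["pixels"],cv2.COLOR_RGB2GRAY)[255:300:2,300:350]
for j,row in enumerate(g): print(255+2*j,"".join(" .:-=+*#%@"[min(9,max(0,(int(v)-60)//12))] for v in row))
E
```

```text
t 39.6667 now [ 526.9 -134.5  322. ] yaw -38.2 F [-0.2  0.  -0.3] w 41.5 q [-0.73  0.3   1.14  1.78 -0.29  1.24 -0.18]
shift [3.254, 1.778, 5.727] turn [-0.002, 0.014, -0.323]
255 %%%%%@%%@@%%%%@@@%%@%@%%@%%%%%%%%%%%@%%%%%%%%%%@%%
257 @@%%@%%%%@%@@@@%%%@@@@%%@@%%#*##%@@@%%%%%%%@%%%@@@
259 @@@@%%@@@@@@@@@@%@@@@@@@#*+=-----==+*#%%%%%@@%%%%#
261 @@@%%%%@@@@@@@@@@@%%@@%*=---------=--=*%%%@@@%%#**
263 @@@@@%@@@@@%@@%%@@@@@%*=----==--====---=*%%%%%#***
265 @@@%%%@@@%@@@%@@@@@@%*===---=----=====-=*%@%##****
267 @%@@@%@@@@%%@@@@@@@#=----==-=-----------+###***##*
269 @@@@@@@@@@@@@@@@@@@#=---=-==-----------:-*#####***
271 @@@@%@@@@@@@@@@@@@%*=-=---=-==--==---:..-**#******
273 @@@@@@@@@@@@@@@@@#=--=++++===---===-:..-*##*##***#
275 @@@@@@@@@@@@@@@@%=-*#%@@%%%%%#*==-=---+##*****##%%
277 @@@@@@@@@@@@@@@%##%@%%@@@@@@@@@%#+=--+%@%####%%@@@
279 %%@@@@@@@@@@%%#**#%%@%*+++*#%@@@@#+-=*%%@%%%@@@%@%
281 *##%@@@@@%%###****##*-:....:=#@@@%#+#%%%%%%%@@%%%%
283 ######%%%####*+**#*+-:.......=%@@@%#%@%@%%%@%%%%%%
285 #####*########*###*+-:..::...=%@@@%#%%%%%@@@%%%%@%
287 *##*#############*#**=:....-+%@@@@%%%%%@%%%@%%%@@@
289 **#####*###########*##**###%@@@@@@%%%%%%%%%@@%%%%@
291 ***##*#####*****#####%%@@@@@@@@%%%%%%%%%%@%@@@%%%%
293 *******####**###***#%%@@@@@@@%@@%%%%%@@@@@@%@@@@@@
295 **********#*##****###*###%%@@@%%@@@@@@@@%@@%%@%@%%
297 *******##*#**#***##*##%%%%@%%%%%%@@%@@@%%%@%%@@@@@
299 ********#%%%%%###%%%%%@@%%%@@@@@%@@%%@@@%%%@@@%@@@
```

The roll was knocked: its bore is now near top-view (324.5,283.5). Table first.

```bash
python3 -m crank '[[[1,0.5,0],[0,0,0],0.1],[[2,1,0],[0,0,-0.3],0.1],[[3.25,1.78,0],[0,0,-0.3],0.1],[[3.25,1.78,1],[0,0,-0.3],0.1],[[3.25,1.78,2.4],[0,0,-0.3],0.1],[[3.25,1.78,3.8],[0,0,-0.3],0.1],[[3.25,1.78,5.2],[0,0,-0.3],0.1],[[3.25,1.78,5.7],[0,0,-0.3],0.1],[[3.25,1.78,5.7],[0,0,-0.3],0.1],[[3.25,1.78,5.7],[0,0,-0.3],0.1]]'|head -2; python3 plan.py 629 -91 66 -36.3
```

```text
time_s: 40.55
ee_pos: [626.7, -91.7, 147.9]
t 40.55 now [626.7 -91.7 147.9] yaw -36.5 F [ 0.5 -0.9  0.3] w 41.2 q [-0.53  0.67  0.91  1.74 -0.59  1.04 -0.05]
shift [0.082, 0.059, 2.729] turn [-0.044, 0.062, -0.037]
```

```bash
python3 -m crank '[[[0.07,0.06,0.9],[0,0,0],0.1],[[0.07,0.06,1.8],[0,0,0],0.1],[[0.07,0.06,2.7],[0,0,0],0.1],[[0.07,0.06,2.7],[0,0,0],0.3],[[0.07,0.06,2.7],[0,0,0],0.5],[[0.07,0.06,2.7],[0,0,0],0.5],[[0.07,0.06,2.7],[0,0,0],0.5]]' 8
python3 - <<'E'
import numpy as np
from scipy.spatial.transform import Rotation as R
from station import r
st=r.get_state();Rm=R.from_rotvec(st["eef_rot"])
c=np.array([616.4,-205.3]);p0=st["ee_pos"]
ar=[83.7+7*i for i in range(14)]
for a in ar+[175.7]:
    q=np.radians(a);t=np.r_[c+115*np.array([np.cos(q),np.sin(q)]),p0[2]]
    print(a,t.round(1),(Rm.inv().apply(t-p0)/30).round(2),"turn",round(-(a-83.7)/6,2))
E
```

```text
time_s: 41.13
ee_pos: [632.1, -91.3, 71.3]
eef_rot: [2.803, 1.414, -0.001]
force: [-0.1, -0.3, 0.0]
grip_width: 22.8
grasp_force: 0.0
83.7 [629.  -91.   71.3] [-0.05 -0.09 -0.  ] turn -0.0
90.7 [615.  -90.3  71.3] [-0.31 -0.48 -0.  ] turn -1.17
97.7 [601.  -91.3  71.3] [-0.62 -0.83 -0.  ] turn -2.33
104.7 [587.2 -94.1  71.3] [-0.96 -1.15 -0.  ] turn -3.5
111.7 [573.9 -98.4  71.3] [-1.35 -1.42 -0.  ] turn -4.67
118.7 [ 561.2 -104.4   71.3] [-1.76 -1.64 -0.  ] turn -5.83
125.7 [ 549.3 -111.9   71.3] [-2.19 -1.81  0.  ] turn -7.0
132.7 [ 538.4 -120.8   71.3] [-2.65 -1.93  0.  ] turn -8.17
139.7 [ 528.7 -130.9   71.3] [-3.11 -1.99  0.  ] turn -9.33
146.7 [ 520.3 -142.2   71.3] [-3.58 -1.99  0.  ] turn -10.5
153.7 [ 513.3 -154.3   71.3] [-4.04 -1.93  0.  ] turn -11.67
160.7 [ 507.9 -167.3   71.3] [-4.5  -1.82  0.  ] turn -12.83
167.7 [ 504.  -180.8   71.3] [-4.94 -1.66  0.  ] turn -14.0
174.7 [ 501.9 -194.7   71.3] [-5.35 -1.44  0.01] turn -15.17
175.7 [ 501.7 -196.7   71.3] [-5.41 -1.41  0.01] turn -15.33
```

```bash
python3 -m crank '[[[-0.15,-0.26,0],[0,0,-0.58],0.5],[[-0.3,-0.46,0],[0,0,-1.17],0.5],[[-0.45,-0.64,0],[0,0,-1.75],0.5],[[-0.61,-0.81,0],[0,0,-2.33],0.5],[[-0.78,-0.98,0],[0,0,-2.92],0.5],[[-0.95,-1.13,0],[0,0,-3.5],0.5],[[-1.14,-1.27,0],[0,0,-4.08],0.5],[[-1.34,-1.4,0],[0,0,-4.67],0.5],[[-1.54,-1.51,0],[0,0,-5.25],0.5],[[-1.75,-1.62,0],[0,0,-5.83],0.5],[[-1.96,-1.71,0],[0,0,-6.42],0.5],[[-2.18,-1.79,0],[0,0,-7],0.5]]'
python3 - <<'E'
import numpy as np
from scipy.spatial.transform import Rotation as R
from station import r
st=r.get_state();Rm=R.from_rotvec(st["eef_rot"])
c=np.array([616.4,-205.3]);p0=st["ee_pos"];a0=np.degrees(np.arctan2(p0[1]+205.3,p0[0]-616.4));print(a0,np.hypot(p0[1]+205.3,p0[0]-616.4),st["force"])
for a in list(np.arange(129.2,176,3.5))+[175.7,177]:
    q=np.radians(a);t=np.r_[c+115*np.array([np.cos(q),np.sin(q)]),p0[2]]
    print(round(a,1),(Rm.inv().apply(t-p0)/30).round(2),"turn",round(-(a-125.7)/6,2))
E
```

```text
time_s: 42.13
ee_pos: [550.0, -111.5, 71.1]
eef_rot: [2.107, 2.329, -0.001]
force: [2.4, 0.9, -2.0]
grip_width: 23.3
grasp_force: 0.8
125.30438097423037 114.9573649858379 [ 2.41856348  0.91564457 -1.95533588]
129.2 [-0.14 -0.22  0.  ] turn -0.58
132.7 [-0.27 -0.41  0.  ] turn -1.17
136.2 [-0.42 -0.6   0.  ] turn -1.75
139.7 [-0.57 -0.77  0.  ] turn -2.33
143.2 [-0.74 -0.93  0.  ] turn -2.92
146.7 [-0.92 -1.09  0.  ] turn -3.5
150.2 [-1.11 -1.23  0.  ] turn -4.08
153.7 [-1.3  -1.36  0.  ] turn -4.67
157.2 [-1.5  -1.48  0.  ] turn -5.25
160.7 [-1.71 -1.58  0.  ] turn -5.83
164.2 [-1.93 -1.67  0.  ] turn -6.42
167.7 [-2.15 -1.75  0.  ] turn -7.0
171.2 [-2.37 -1.82  0.  ] turn -7.58
174.7 [-2.6  -1.87  0.  ] turn -8.17
175.7 [-2.67 -1.88  0.  ] turn -8.33
177 [-2.75 -1.9   0.  ] turn -8.55
```

```bash
python3 -m crank '[[[-0.14,-0.22,0],[0,0,-0.58],0.5],[[-0.27,-0.41,0],[0,0,-1.17],0.5],[[-0.42,-0.6,0],[0,0,-1.75],0.5],[[-0.57,-0.77,0],[0,0,-2.33],0.5],[[-0.74,-0.93,0],[0,0,-2.92],0.5],[[-0.92,-1.09,0],[0,0,-3.5],0.5],[[-1.11,-1.23,0],[0,0,-4.08],0.5],[[-1.3,-1.36,0],[0,0,-4.67],0.5],[[-1.5,-1.48,0],[0,0,-5.25],0.5],[[-1.71,-1.58,0],[0,0,-5.83],0.5],[[-1.93,-1.67,0],[0,0,-6.42],0.5],[[-2.15,-1.75,0],[0,0,-7],0.5]]'|grep -E "ee_|for"
python3 -m crank '[[[-0.06,-0.1,0],[0,0,-0.3],0.5],[[-0.12,-0.2,0],[0,0,-0.58],0.5],[[-0.19,-0.3,0],[0,0,-0.9],0.5],[[-0.26,-0.39,0],[0,0,-1.17],0.5],[[-0.32,-0.46,0],[0,0,-1.17],0.5],[[-0.32,-0.46,0],[0,0,-1.17],0.5],[[-0.32,-0.46,0],[0,0,-1.17],0.5]]'|grep -E "ee_|for|wid"
```

```text
ee_pos: [504.0, -181.0, 71.2]
force: [4.4, 7.0, -3.4]
grasp_force: 4.4
ee_pos: [501.6, -196.9, 70.9]
force: [2.1, 4.4, 3.6]
grip_width: 23.3
grasp_force: 2.0
```

```bash
python3 -m crank '[[[0.02,0.08,0],[0,0,0],0.5],[[0.02,0.08,0],[0,0,0],0.5],[[0.02,0.08,0],[0,0,0],0.1],[[0.02,0.08,0],[0,0,0],0.1]]'|grep -E "ee_|force"; python3 -m crank '[[[0.02,0,-1.3],[0,0,0],0.1],[[0.02,0,-2.6],[0,0,0],0],[[0.02,0,-3.9],[0,0,0],-1],[[0.02,0,-5.2],[0,0,0],-1],[[0.02,0,-6.5],[0,0,0],-1],[[0,0,-8],[0,0,0],-1],[[0,0,-8],[0,0,0],-1]]'|grep ee_; python3 plan.py 440 220 320 24; python3 - <<'E'
from h import *
t=r.get_image("top");print(plane(t,324.5,283.5,40))
E
```

```text
ee_pos: [500.7, -195.7, 69.4]
force: [0.5, 0.0, -0.7]
grasp_force: 0.0
ee_pos: [504.8, -196.9, 316.7]
t 44.6333 now [ 504.8 -196.9  316.7] yaw 54.5 F [ 0.4 -1.1  0.7] w 77.4 q [-0.19  0.19  0.58  1.78 -0.11  1.19  1.38]
shift [9.83, 10.057, -0.187] turn [0.036, 0.084, 5.081]
[425.2668281  22.1507587  40.       ]
```

```bash
python3 -m crank '[[[9.8,10,0],[0,0,5],-1],[[9.8,10,0],[0,0,5],-1],[[9.8,10,0],[0,0,5],-1],[[9.8,10,0],[0,0,5],-1],[[9.8,10,0],[0,0,5],-1],[[9.8,10,0],[0,0,5],-1],[[9.8,10,0],[0,0,5],-1],[[9.8,10,0],[0,0,5],-1],[[9.8,10,0],[0,0,5],-1],[[9.8,10,0],[0,0,5],-1],[[9.8,10,0],[0,0,5],-1],[[9.8,10,0],[0,0,5],-1]]'|grep ee_
python3 - <<'E'
from blobs import *
for n,d,b in(("top",t,(340,140,140,160)),("scene",s,(110,160,170,120))):
    for c,q in blobs(d,(0,120,40),(6,255,255),b,8)+blobs(d,(100,110,40),(130,255,255),b,8): print(n,c.round(1),q,f(plane(d,*c,93)),f(plane(d,*c,180)))
c=np.array([616.4,-205.3])
for a in(169,173.7,178):
    q=np.radians(a);h=np.r_[c+115*np.array([np.cos(q),np.sin(q)]),95];print("handle at",a,proj(t,h).round(1),proj(s,h).round(1))
for a in(231.7,263.7,295.7):
    q=np.radians(a);h=np.r_[c+115*np.array([np.cos(q),np.sin(q)]),182];print("carrier top exp",h.round(0),proj(t,h).round(1),proj(s,h).round(1))
# dark blobs: roll bore (top), spindle flange (top)
g=cv2.cvtColor(t["pixels"],cv2.COLOR_RGB2GRAY)
for nm,x,y,w,h,th in(("bore",305,270,45,30,105),("flange",318,172,32,32,60)):
    n,l,stt,cc=cv2.connectedComponentsWithStats((g[y:y+h,x:x+w]<th).astype(np.uint8))
    for i in range(1,n):
        if stt[i,4]>15: print(nm,cc[i]+[x,y],stt[i])
for j in range(268,300,2): print(j,305,"".join(" .:-=+*#%@"[min(9,max(0,(int(v)-60)//12))] for v in g[j,305:345]))
for j in range(174,206,2): print(j,316,"".join(" .:-=+*#%@"[min(9,int(v)//20)] for v in g[j,316:350]))
E
```

```text
ee_pos: [433.2, 227.4, 306.9]
top [347.4 208.3] [344 206   8   6  39] [627.3, -37.8, 93.0] [615.9, -32.2, 180.0]
top [404.6 236.6] [404 232   3  10  17] [551.8, -190.5, 93.0] [545.7, -174.1, 180.0]
top [404.3 255.9] [401 254   7   5  29] [500.5, -189.1, 93.0] [498.1, -172.7, 180.0]
top [475.6 283.6] [470 258  15  48 252] [427.5, -378.1, 93.0] [430.2, -348.3, 180.0]
top [456.7 191.9] [451 186  13  12 100] [672.7, -331.8, 93.0] [658.0, -305.3, 180.0]
top [460.6 214.6] [456 209  10  12  91] [611.3, -341.2, 93.0] [601.0, -314.0, 180.0]
top [450.2 238. ] [444 233  13  10  62] [548.6, -312.2, 93.0] [542.7, -287.1, 180.0]
scene [161.7 197.6] [158 193   9  11  52] [445.1, -358.1, 93.0] [524.5, -299.6, 180.0]
scene [151.4 222.1] [146 211  11  22 106] [524.4, -347.7, 93.0] [595.3, -290.4, 180.0]
scene [220.6 228.7] [219 226   5   6  22] [509.8, -187.5, 93.0] [582.2, -147.4, 180.0]
scene [222.3 234.7] [220 233   5   5  11] [526.0, -177.7, 93.0] [596.7, -138.7, 180.0]
scene [162.  210.9] [156 203  12  20  83] [485.9, -339.0, 93.0] [560.9, -282.6, 180.0]
scene [165.9 220.4] [163 217   7   8  12] 
[... 1417 characters left out ...]
%@%%@@%%%%@@
174 316 %**########*++===+=+==++=++#######
176 316 %#*######**+===============+*#####
178 316 %#*#####*=--:.......:-==+=+=+*####
180 316 #*#####*-.             .:====+####
182 316 **####=:                 .-==+*###
184 316 **##*=.       .::-:.      .-=++###
186 316 **#*+:       .-=*+=:       .-=*###
188 316 ****=.       :-=++=:.      .-+####
190 316 ****=.       :-===-.       .=*####
192 316 ****+:        .:::.        -*#####
194 316 ****+-.                   .+######
196 316 *****+-.                 :=*####*+
198 316 #******=:.             .=*#####*+=
200 316 ###******+-:.      .:-=*######*+==
202 316 #%####*******++++++*##########*===
204 316 ##########*###**#############+==--
```

The post is at (404,256), opposite the green mark, and the carrier tops match the expected positions, so the table is in the labelling detent. Next is the roll, now at about (425,22).

```bash
python3 - <<'E'
from h import *
s=r.get_image("scene");t=r.get_image("top")
print("sp",plane(t,331.9,189.3,30),plane(t,331.3,187.5,72),plane(s,282.5,318.7,74),"roll",plane(t,324.5,283.8,40))
c=np.array([615.06,-204.58])
a=[np.degrees(np.arctan2(*(plane(t,*p,z)[:2]-c)[::-1])) for p,z in(((386.1,212.2),50),((404.6,236.6),50),((366.9,208.2),93),((404.3,255.9),93))];print("turned by",a[1]-a[0],a[3]-a[2])
E
python3 plan.py 425.5 21.5 200 80
```

```text
sp [689.20162119   1.69134731  30.        ] [686.85741652   4.60078142  72.        ] [695.19760912   5.11100763  74.        ] roll [424.44271458  22.14912017  40.        ]
turned by 91.62846935051103 88.61484993791011
t 45.8833 now [436.4 218.6 307.9] yaw 24.4 F [-0.8 -1.   0.4] w 91.9 q [-0.77  0.1   0.25  1.88 -0.03  1.17 -0.08]
shift [-5.827, -3.028, 3.62] turn [-0.056, -0.018, -9.258]
```

```bash
python3 -m crank '[[[-5.8,-3,2],[0,0,-9.25],-1],[[-5.8,-3,2],[0,0,-9.25],-1],[[-5.8,-3,2],[0,0,-9.25],-1],[[-5.8,-3,2],[0,0,-9.25],-1],[[-5.8,-3,2],[0,0,-9.25],-1],[[-5.8,-3,2],[0,0,-9.25],-1],[[-5.8,-3,3.6],[0,0,-9.25],-1],[[-5.8,-3,3.6],[0,0,-9.25],-1],[[-5.8,-3,3.6],[0,0,-9.25],-1],[[-5.8,-3,3.6],[0,0,-9.25],-1],[[-5.8,-3,3.6],[0,0,-9.25],-1]]'|grep ee_; python3 plan.py 425.5 21.5 100 80
```

```text
ee_pos: [426.3, 23.0, 201.3]
t 46.8 now [426.3  23.  201.3] yaw 79.8 F [0.  0.5 0.7] w 91.9 q [-0.5   0.1   0.4   2.15 -0.05  0.9   1.31]
shift [0.007, -0.046, 3.377] turn [-0.022, -0.03, -0.029]
```

```bash
python3 -m crank '[[[0,-0.04,1.3],[0,0,0],-1],[[0,-0.04,2.6],[0,0,0],-1],[[0,-0.04,3.9],[0,0,0],-1],[[0,-0.04,5],[0,0,0],-1],[[0,-0.04,5.8],[0,0,0],-1],[[0,-0.04,6.2],[0,0,0],-1],[[0,-0.04,6.2],[0,0,0],-1]]'|grep -E "ee_|force"; python3 plan.py 425.5 21.5 12 80
```

```text
ee_pos: [424.1, 22.0, 13.4]
force: [0.4, -0.6, 0.3]
grasp_force: 0.0
t 47.3833 now [424.1  22.   13.4] yaw 79.9 F [ 0.4 -0.6  0.3] w 92.4 q [-0.37  0.47  0.28  2.27 -0.29  0.44  1.54]
shift [-0.05, -0.008, 0.046] turn [-0.04, -0.066, -0.01]
```

```bash
python3 -m crank '[[[-0.02,0,0],[0,0,0],-0.7],[[-0.02,0,0],[0,0,0],-0.5],[[-0.02,0,0],[0,0,0],-0.3],[[-0.02,0,0],[0,0,0],-0.1],[[-0.02,0,0],[0,0,0],0],[[-0.02,0,0],[0,0,0],0],[[-0.02,0,0],[0,0,0],0],[[-0.02,0,0],[0,0,0],0]]' 20; python3 -m crank '[[[0,0,-1],[0,0,0],0],[[0,0,-2],[0,0,0],0],[[0,0,-3],[0,0,0],0],[[0,0,-3.8],[0,0,0],0],[[0,0,-3.8],[0,0,0],0],[[0,0,-3.8],[0,0,0],0]]' ; python3 plan.py 690 2 126 80
```

```text
time_s: 48.05
ee_pos: [426.8, 23.0, 16.1]
eef_rot: [-0.272, -3.128, 0.002]
force: [-0.7, 0.4, 8.5]
grip_width: 58.1
grasp_force: 20.0
time_s: 48.55
ee_pos: [427.2, 23.4, 130.2]
eef_rot: [-0.271, -3.129, 0.001]
force: [-0.9, 0.4, -1.8]
grip_width: 58.1
grasp_force: 20.0
t 48.55 now [427.2  23.4 130.2] yaw 80.1 F [-0.9  0.4 -1.8] w 58.1 q [-0.5   0.22  0.41  2.22 -0.13  0.72  1.4 ]
shift [-8.752, 0.804, 0.137] turn [-0.004, -0.005, 0.015]
```

```bash
python3 -m crank '[[[-1.3,0.1,0],[0,0,0],0],[[-2.6,0.2,0],[0,0,0],0],[[-3.9,0.35,0],[0,0,0],0],[[-5.2,0.5,0],[0,0,0],0],[[-6.5,0.6,0],[0,0,0],0],[[-7.8,0.7,0],[0,0,0],0],[[-8.7,0.8,0],[0,0,0],0],[[-8.7,0.8,0],[0,0,0],0],[[-8.7,0.8,0],[0,0,0],0]]'|grep ee_; python3 plan.py 690 2 95 80; python3 - <<'E'
from h import *
s=r.get_image("scene");p=r.get_state()["ee_pos"]
print("roll bottom exp",proj(s,[p[0],p[1],p[2]-15]),"spindle top exp",proj(s,[690,2,74]),proj(s,[690,2,30]))
g=s["pixels"].max(2)
for j in range(280,348,2): print(j,250,"".join(" .:-=+*#%@"[min(9,int(v)//20)] for v in g[j,250:325]))
E
```

```text
ee_pos: [686.9, 1.0, 124.9]
t 49.3 now [686.9   1.  124.9] yaw 80.0 F [-0.7 -0.3 -1. ] w 58.5 q [-0.31  0.64  0.39  1.59 -0.27  0.97  1.56]
shift [-0.105, 0.053, 0.995] turn [-0.038, -0.073, 0.005]
roll bottom exp [280.77726242 304.19933858] spindle top exp [281.6678116  316.20552602] [282.87603021 327.74771008]
280 250 *++=-:::::::....::----::::::--==+++**#*+-::..........:::.::::::::::::::::::
282 250 ***+=-:::::......:=++++===-:::::---====-:..:.:..:.....:.:::::::::::::::::::
284 250 ****+=-::::......-=+******+++==---:::::::..:::::::.:....::::::::::::::::::-
286 250 **#**+-::::......-=**************++=-::.....:::.:..::::::..:::.::::::::::-=
288 250 ####*+=-::::...:-=+***********++****+-:.....:.....::::::::.:.:.:..:::::::=+
290 250 ##****+=-:::..:-+*****#**++=======++=-:..........:::::::::::::::::.:.:::-+*
292 250 #******+--::.:-=*######*+=-==========+==-::....:::::-------::::::::::::=+**
294 250 *##****+=-::::=+#######*==--========+*##*=-::::...::-=+**++==--::::::-=+++*
296 250 ********+=-:::=*#######*=---========+####+-:::::::::-+**###**+=--:::-=++++*
298 250 *********+=-::-+######
[... 1369 characters left out ...]
.:-++******++***************
332 250 ********#**#****+-:..........::---::::....:...:.:-=+***+*++**#####*********
334 250 ******##**#***++=-:..:..........:::::.........:.:-=+****++***##############
336 250 *********#**++===-:...................:.........:-+****++****##############
338 250 ***+********+=====::...........:.....:..:.....:.:=++***+***################
340 250 ***********+======-:.............::......:....::=+****++**#################
342 250 **#*#**#***+=======-:.................:.:....:-=+*****+**##################
344 250 #**##**##**++=======--:::..................:-=+***#*****###################
346 250 #####**###**+==========--::.......:...:::--++**###**+***###################
```

```bash
python3 - <<'E'
from h import *
s=r.get_image("scene");p=r.get_state()["ee_pos"]
print(p,"roll bore",plane(s,279.7,294.5,150),"roll outer", plane(s,278.3,294.5,150),"flange",plane(s,282.5,331.7,30),"spindle shaft mid row 326",plane(s,281.9,326,50),"bias proj tcp150",proj(s,[p[0],p[1],150]))
E
```

```text
[685.66571331   1.44615206 126.17413556] roll bore [690.39904077   2.74535572 150.        ] roll outer [6.90962281e+02 2.02947698e-01 1.50000000e+02] flange [699.09379274   3.66288191  30.        ] spindle shaft mid row 326 [697.81982671   3.20951688  50.        ] bias proj tcp150 [279.70008865 292.32793184]
```

```bash
python3 -m crank '[[[-0.13,0.06,0.4],[0,0,0],0],[[-0.13,0.06,0.9],[0,0,0],0],[[-0.13,0.06,1.3],[0,0,0],0],[[-0.13,0.06,1.5],[0,0,0],0],[[-0.13,0.06,1.5],[0,0,0],0]]'|grep -E "ee_|force"; python3 -m crank '[[[0,0,0.15],[0,0,0],0],[[0,0,0.3],[0,0,0],0],[[0,0,0.3],[0,0,0],0]]'|grep -E "ee_|force"
```

```text
ee_pos: [689.7, 2.8, 80.6]
force: [-0.2, -0.2, -2.0]
grasp_force: 20.0
ee_pos: [691.4, 2.6, 73.8]
force: [-0.3, -0.3, -1.0]
grasp_force: 20.0
```

It's over the spindle without contact; lower to the flange.

```bash
python3 -m crank '[[[0,0,0.25],[0,0,0],0],[[0,0,0.5],[0,0,0],0],[[0,0,0.75],[0,0,0],0],[[0,0,0.75],[0,0,0],0]]'|grep -E "ee_|force"; python3 -m crank '[[[0,0,0.1],[0,0,0],0],[[0,0,0.1],[0,0,0],0]]'|grep -E "ee_|force";python3 -m crank '[[[0,0,0.1],[0,0,0],0],[[0,0,0.1],[0,0,0],0]]'|grep -E "ee_|force"
```

```text
ee_pos: [690.2, 2.6, 49.7]
force: [0.2, 0.5, -1.7]
grasp_force: 20.0
ee_pos: [691.4, 2.5, 48.3]
force: [0.1, -0.1, -1.5]
grasp_force: 20.0
ee_pos: [692.1, 2.5, 46.3]
force: [0.8, 0.0, -0.6]
grasp_force: 20.0
```

```bash
python3 -m crank '[[[0,0,0.1],[0,0,0],0],[[0,0,0.1],[0,0,0],0]]'|grep -E "ee_|force";python3 -m crank '[[[0,0,0.07],[0,0,0],0],[[0,0,0.07],[0,0,0],0]]'|grep -E "ee_|force"
```

```text
ee_pos: [692.2, 2.5, 46.0]
force: [-6.2, 0.4, 15.7]
grasp_force: 20.0
ee_pos: [692.5, 2.4, 45.5]
force: [-8.5, 0.5, 21.8]
grasp_force: 20.0
```

Seated on the flange (TCP 46 mm, as expected). Release, retreat, and verify.

```bash
python3 -m crank '[[[0,0,-0.1],[0,0,0],0],[[0,0,-0.1],[0,0,0],-0.4],[[0,0,-0.1],[0,0,0],-0.7],[[0,0,-0.1],[0,0,0],-0.9],[[0,0,-0.1],[0,0,0],-0.9],[[0,0,-1],[0,0,0],-0.9],[[0,0,-2.3],[0,0,0],-0.9],[[0,0,-3.6],[0,0,0],-0.9],[[0,0,-4.9],[0,0,0],-0.9],[[0,0,-6.2],[0,0,0],-0.9],[[0,0,-7.5],[0,0,0],-0.9],[[0,0,-7.5],[0,0,0],-0.9]]'|grep -E "ee_|force|wid"; python3 -m crank '[[[3,3,0],[0,0,0],-0.9],[[6,6,0],[0,0,0],-0.9],[[6,6,0],[0,0,0],-0.9],[[6,6,0],[0,0,0],-0.9],[[6,6,0],[0,0,0],-0.9],[[6,6,0],[0,0,0],-0.9],[[6,6,0],[0,0,0],-0.9],[[6,6,0],[0,0,0],-0.9],[[6,6,0],[0,0,0],-0.9]]'|grep ee_
python3 - <<'E'
from blobs import *
g=cv2.cvtColor(t["pixels"],cv2.COLOR_RGB2GRAY)
for j in range(170,206,2): print(j,314,"".join(" .:-=+*#%@"[min(9,int(v)//20)] for v in g[j,314:354]))
print("roll top exp",proj(t,[689,1,70]),proj(s,[692,4,70]))
g=s["pixels"].max(2)
for j in range(294,348,3): print(j,255,"".join(" .:-=+*#%@"[min(9,int(v)//20)] for v in g[j,255:315]))
for n,d,b in(("top",t,(380,140,100,130)),):
    for c,q in blobs(d,(0,120,40),(6,255,255),b,8)+blobs(d,(100,110,40),(130,255,255),b,8): print(n,c.round(1),q[2:])
E
```

```text
ee_pos: [696.4, 2.3, 274.9]
force: [0.8, -0.3, 1.4]
grip_width: 87.4
grasp_force: 0.0
ee_pos: [546.5, 210.8, 265.8]
170 314 %%%#**#########*+=++=+=++++=+++=+===+###
172 314 %%%#*#########*+=+=+=++==+=+=++=++++####
174 314 %%%**########*==========++=++++++=+#####
176 314 %%%#*######*++++******++=========+*#####
178 314 %%%#*#####++*#%%%%%%%%%%#*+=====+*######
180 314 %%#*#####**#%%%%%%%%%%%%%%#+====+#######
182 314 %#**###*++#%%%%##*++*#%%%%%#*===+###****
184 314 %%**##*==#%%%%*=:::-:-+#%%%%#===*#####**
186 314 %#**#*+:=%%%%#=.:=++=::+%%%%#=-=*#######
188 314 %#****=:=%%%%#+:-=++=::*%%%%#-:+########
190 314 #*****=.=#%%%%%*=----+#%%%%%+:-*########
192 314 ******+.:+#%%%%%%%%%%%%%%%%*:-*#########
194 314 #*****+- :+*%%%%%%%%%%%%%#+:.=######*+++
196 314 *******+-..-+*###%%%%##*=:..=*####*+==--
198 314 *********=: .:-=++++==-. .=*#####*+===--
200 314 ***********+-:.      ..:=*######*+===---
202 314 ***************++++++*##########*==-----
204 314 **************##*##############*+==---=+
roll top exp [332.59844966 186.85636608] [282.49097813 318.31933011]
294 255 ********+++++++++++++++**
[... 653 characters left out ...]
++*
324 255 +======++****+**#####**+=======+**####**+=--=+++++++++++++**
327 255 ***********+=-=+**##################**+==--:-=+++++++++++***
330 255 ***********+-:-===++****##*###****++==-----:-=++++++++++****
333 255 *********++=-::-================----------::-=+++++++++*****
336 255 +******+====-:.:--=============-=-------::.:-=+++++++*******
339 255 ++****+======-:..::--=======-===-----::...:-=+++++++********
342 255 *****+=======--::...:.:::::--::::...:...:-=++++++++****#*#*#
345 255 **++============--::................::-=++*****+++***####*##
top [404.6 236.6] [ 3 10 17]
top [404.2 255.9] [ 7  5 30]
top [456.7 191.8] [12 12 97]
top [460.6 214.6] [10 12 91]
top [450.3 237.9] [13 10 60]
```

The roll sits flat on the flange with the spindle in its bore, the table and carriers are unchanged, and the arm is clear. Handing in.

```bash
python3 -c "
from station import r
print(r.close_job())"
```

```text
the job is handed in; nothing more can be done
None
```

I handed the job in: the camera check just before showed the table in the labelling detent with all three carriers in their nests and the roll flat on the spindle, but no verdict came back.

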